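# Unhook the whistle body and load the chute

## Robot

A 7-joint arm with a two-finger parallel gripper is mounted at the origin on the work surface. World frame = base frame: x ahead of the robot, y to its left, z up, the work surface at z = 0. Lengths are in m, angles in rad, forces in N, time in s.
With the tool pointing down it reaches from about 0.4 to 0.875 m from the base axis. Payload 19.3 kg.
Tool frame: the origin (TCP) lies between the finger pads; the fingertips stand 17 mm ahead of it and the grasp point (between the pads) lies 2 mm behind it (bot.tips_ahead is the z of the fingertips in the tool frame, in m); z points along the fingers, y is the direction in which the jaws open and shut (so a half turn about z gives the same grasp; the last joint's range is limited). The gripper opens to 85 mm and grips with 20 to 120 N. Pads are 22 mm wide; open, the fingers measure 114 mm over their backs; the gripper's body (76 mm by 85 mm) begins 54 mm behind the grasp point. The pads swing forward as they close: fully open they stand 13 mm farther back than shut.
Start: joints at [-1.302, 0.521, -0.036, 1.599, 0.021, 1.021, -0.113], TCP at [0.208, 0.589, 0.248] pointing down, gripper open.
Joint ranges: [-2.91, 2.91], [-0.3, 2.13], [-1.5, 1.42], [0.17, 2.43], [-1.26, 4.41], [0.16, 1.93], [-2.52, 2.52]. Speed limits (rad/s): [1.89, 1.89, 2.39, 2.39, 3.01, 3.01, 3.01].

## Interface

Orientations are given as [roll, pitch, yaw] about the fixed x, y, z axes, in that order (R = Rz(yaw) Ry(pitch) Rx(roll)).
In Python, from workcell import telemetry, cams, job, bot gives the robot as it stands.
- The arm moves only by the tool arm_command, never from a script. Its argument "deltas" is a list of rows, each a list of 7 numbers: the opening, from -1 (shut) to 1 (fully open), so that 0 is half open, then the shift along the tool's x, y, z normalised to -1 to 1, where 1 is 150 mm, then the turn, a rotation vector about the tool's x, y, z normalised to -1 to 1, where 1 is 45 degrees. In form: [[hand, tx, ty, tz, rx, ry, rz], ...]. A call has 1 to 8 rows; each row is the pose to reach, as a shift and turn from the pose commanded when the call began, along the tool's axes at that moment; what a row does not reach only later rows make up. A row lasts 1/8 s, in which the tool goes at most 62.5 mm and 10.7 degrees, less where a joint would pass 70% of its speed; a pose out of reach is approached as far as the arm can. A call with a number of a shift or a turn outside -1 to 1 is refused whole. A call with a gripper value outside its range is refused whole. The fingers move at their own pace and stop on an object; "newtons" is the grip in N (left out, the last holds). Time passes only in rows, so rows that repeat a pose let the fingers close. It gives the time, the measured TCP pose, the force and the opening at its end, in the units of the state.
- telemetry.observe(): the state, without advancing time (a new reading comes with each control period).
- cams.grab_frame(name): name is "scene" or "side" or "wrist"; returns the picture (400x640x3 uint8, blue, green, red); there is no depth.
- cams.get_calibration(name): a dict with "fx", "fy", "cx", "cy" (pixels), "R" (3x3) and "t" (3): a world point X has camera coordinates R X + t. Camera axes: x right, y down, z forward; pixel columns grow to the right and rows downward; lengths in m; the calibration is good to about 2 mm. The wrist camera is an equidistant fisheye: a pixel r from the principal point sees the ray r / f radians off the axis. A picture is of the moment at which its call begins: read the wrist's pose just before it. get_calibration takes no time and is no camera call; for the wrist camera it gives the pose at the moment of the call.
- job.job_done(): hands the job in, once; it reports no verdict.
The state is a dict: "clock": time; "qpos": joint angles; "qd": joint speeds; "joint_efforts": joint torques, N m; "position": TCP position; "tool_rot": TCP orientation; "force": force on the tool from outside, world axes, zero at the start; "moment": the same for the moment, N m; "grip_width": finger opening in m.
Only numpy, scipy, OpenCV 4.12 (cv2) and the standard library are available. Lean on these libraries where they do the work, as an engineer would, in place of code of your own. Each camera call takes 0.05 s, during which the arm holds its last target.

## Task

Take the tin whistle body off the barbed hook below the switch box: raise it, tilt its mouthpiece towards you and back its loop (the bail) over the barb without forcing it. Then lay it on the gravity chute belly up with the mouthpiece pointing down the slope, so that it slides home against the lower stop, and let go of it. Do not drop it, and leave the iron block, the wooden plug and the steel gauge where they are.

Things in the scene. Friction and masses are not known exactly. Their poses are not given: they have to be found in the camera images.
- whistle: bright tin whistle body, 35 g, 22 mm wide (y). Origin at the centre of its drum, a solid cylinder 20 mm in diameter along y. As it hangs: z up, belly (bulge of the drum) to -x, flat face at x = +10 mm. Mouthpiece: block x = 1 to 10 mm, from the drum's centre down to z = -38 mm, flush with the flat face. Grasp it across its width (y) at the drum, the hook then being between the fingers.
- whistle_bail (a point): middle of the end bar of the whistle's bail, at (2.2, 0, 32) mm in its frame. The bail is a flat frame 4 mm thick (x = 0.2 to 4.2), outer width 22, inner 16 mm; end bar z = 30 to 34 mm, so the opening runs from the drum's surface (z = 10) to z = 30 mm.
- whistle_mouth (a point): centre of the mouthpiece's end face, at (5.5, 0, -38) mm in the whistle's frame
- stand: fixed hook stand; origin on the desk straight below the hook's seat, z up; the hook points to its -x, roughly towards the robot. 16 mm square post 325 mm tall at (85, 52) mm, joined to the hook's bar by a cross bar at x = 77 to 93 mm. Foot plate x 38 to 122, y -15 to 65 mm, 10 mm thick.
- hook_seat (a point): top of the hook's level bar at (0, 0, 240) mm in the stand's frame, axes as the stand. The bail's end bar lies on the bar here or up to 15 mm further back. Flat iron strip 6 mm wide (y), 3.5 mm thick: level from x = +90 to -8 mm, then an upturn 22 mm long (on the strip's centre line) rising towards -x at 70 degrees to the level, to hook_tip.
- hook_tip (a point): tip of the upturn, at (-15.5, 0, 258.9) mm in the stand's frame; from it a barb 6 mm long points back to +x, 20 degrees downwards. Clear way off (whistle origin x, z in mm from hook_seat; tilt in degrees of the mouth towards -x): (-2,-26,0) (-9,-24,10) (-14,-19,16) (-20,-13,30) (-24,-8,40) (-25,-3,40) (-30,2,40) (-36,5,40) (-66,6,40), 4 mm clear all round.
- switch_box (a point): centre of the fixed black bakelite switch box over and beside the hook's bar, 50 x 50 x 40 mm (stand's x 27 to 77, y 2 to 52, z 280 to 320 mm; toggle and strap on top to 345 mm). Because of it the tool must come to the whistle tilted, 30 to 50 degrees off vertical, the gripper's body leaning to the stand's -x (towards the robot).
- chute: fixed polished steel gravity chute; origin on the desk below its middle, z up. It falls towards its -x (roughly towards the robot) at 28 degrees to the level. Up the slope from the stop: 0 to 85 mm a trough 28 mm wide inside, walls 9 mm high, 3 mm thick; 85 to 100 mm guides flaring to about 40 mm apart; 85 to 185 mm the floor is an open tongue 14 mm wide, 4 mm thick.
- chute_stop (a point): on the floor of the chute at its lower stop plate (14 mm high), centre line, at (-79.5, 0, 35) mm in the chute's frame
- chute_top (a point): upper end of the tongue's top face, centre line, 185 mm up the slope from chute_stop. A 10 mm wide leg stands under the tongue 172 mm up; foot of the chute 170 x 60 x 8 mm.
- chute_load (a point): a good place for the drum's centre (whistle origin) when laying it down: 130 mm up the slope, 10 mm above the floor. The fingers can straddle the tongue here; once released, the whistle slides down to the stop by itself (friction about 0.2).
- chute_rest (a point): where the drum's centre is when the whistle lies home: 38 mm up the slope from chute_stop, 10 mm above the floor
- chute_rest_mouth (a point): where the centre of the mouthpiece's end face is when the whistle lies home: at the stop, 4.5 mm above the floor
- anvil: bystander: rusty iron block 70 x 44 x 40 mm; origin under its centre
- plug: bystander: pearwood plug 18 mm diameter, 30 mm tall, upright; origin under its centre
- gauge: bystander: flat stepped steel taper gauge 110 x 16 x 5 mm lying along its x, tip to +x; origin on its underside at mid length
There are look-alikes about, which are no part of the job. Of the things that look like the whistle, the smallest one is meant. Leave any turquoise look-alike of the chute alone.

How it is judged:
On the way:
1. the whistle body is off the hook, held clear of the stand and still above the desk (x of whistle in the frame of stand below -0.055 m and contact force between whistle and stand below 0.02 N and contact force between whistle and the fingers above 0.5 N and height (world z) of whistle above 0.12 m), for 0.1 s.
At the end, for the whole second after the job is handed in: the whistle body lies at rest in the chute, belly up, mouthpiece down the slope against the stop (drum centre and mouth end each within 8 mm of their home points, long axis within 0.2 rad of the chute's line, flat face on the floor), and is let go (distance between whistle and chute_rest below 0.008 m and distance between whistle_mouth and chute_rest_mouth below 0.008 m and angle between whistle's own x axis and vertical above 2.4 rad and angle between the y axis of whistle and the y axis of chute, either way round below 0.2 rad and linear speed of whistle below 0.02 m/s and contact force between whistle and the fingers below 0.01 N); the robot touches nothing.
It fails at once if the whistle is forced against the hook or stand (over 20 N) (contact force between whistle and stand above 20 N).
It fails at once if the whistle falls to the desk (height (world z) of whistle below 0.028 m).
It fails at once if the whistle is dropped or flung (over 1.2 m/s and not held) (linear speed of whistle above 1.2 m/s and contact force between whistle and the fingers below 0.05 N).
It fails at once if the iron block, the wooden plug or the steel gauge is shifted by more than 15 mm (distance of any of anvil, plug, gauge from where it was at the start of the episode above 0.015 m).
It also fails if it takes over 45 s, if anything falls off the work surface, if the arm or the gripper's body presses on something with over 40 N, if the wrist force passes 120 N, or if a joint passes its speed limit or range.

## Working session

There is one attempt and no reset: what is moved stays moved. The work goes in short steps, Python scripts to look and compute and a tool call to move; the robot and the scene stay as the last step left them, time stands still between calls to the robot, and variables do not carry over. Pictures are saved under pics/ and viewed, and the job is handed in when it is done.

Besides the shell and the picture viewer there is one more tool, called after "Call:" by a JSON object that holds its "fn" and its "kwargs", one argument or row to a line. arm_command: Moves the arm, as the interface text tells. Its arguments: {"type":"object","properties":{"deltas":{"type":"array","items":{"type":"array","items":{"type":"number"}}},"newtons":{"type":"number"}},"required":["deltas"]}

```bash
ls; mkdir -p pics
python3 - <<'E'
from workcell import telemetry, cams, job, bot
import cv2,numpy as np
print(telemetry.observe())
print(bot.tips_ahead,[x for x in dir(bot) if x[0]!='_'])
for n in ["scene","side","wrist"]:
    c=cams.get_calibration(n); print(n,{k:np.round(v,4).tolist() for k,v in c.items()})
    cv2.imwrite(f"pics/{n}0.png",cams.grab_frame(n))
E
```

```text
pics
{'clock': 0.0, 'qpos': array([-1.30219562,  0.52202161, -0.0363187 ,  1.59999821,  0.02118046,
        1.02107971, -0.11284176]), 'qd': array([-0.00156423,  0.00091563, -0.00119407, -0.00055435,  0.00039455,
       -0.00083205, -0.00071559]), 'joint_efforts': array([-1.26073133e-03, -9.27086878e+01,  1.97883725e+00, -3.69945395e+01,
        1.75637001e-02,  7.75672845e-03,  2.35262161e-05]), 'position': array([0.20765204, 0.58916647, 0.24772458]), 'tool_rot': array([-3.14047199e+00,  6.70950674e-05,  2.80272232e+00]), 'force': array([-1.56030058,  1.06746007, -0.83253781]), 'moment': array([ 0.02434078,  0.0155158 , -0.02820229]), 'grip_width': 0.08510722451226044}
0.017 ['IKError', 'tips_ahead']
scene {'fx': 395.8853, 'fy': 395.8853, 'cx': 317.2741, 'cy': 196.6834, 'R': [[-0.0485, 0.9988, 0.0105], [0.5942, 0.0373, -0.8035], [-0.8029, -0.0327, -0.5953]], 't': [0.0568, -0.1768, 1.4319]}
side {'fx': 513.9993, 'fy': 513.9993, 'cx': 321.1153, 'cy': 195.6629, 'R': [[0.9645, -0.2639, -0.0067], [-0.1806, -0.6408, -0.7461], [0.1926, 0.7209, -0.6658]], 't': [-0.5463, 0.2278, 1.3539]}
wrist {'fx': 309.7069, 'fy': 309.7069, 'cx': 315.6932, 'cy': 198.7643, 'R': [[0.3323, 0.9432, 0.0004], [0.9093, -0.3205, 0.2654], [0.2504, -0.0879, -0.9641]], 't': [-0.6247, -0.0347, 0.3771]}
```

View pics/scene0.png

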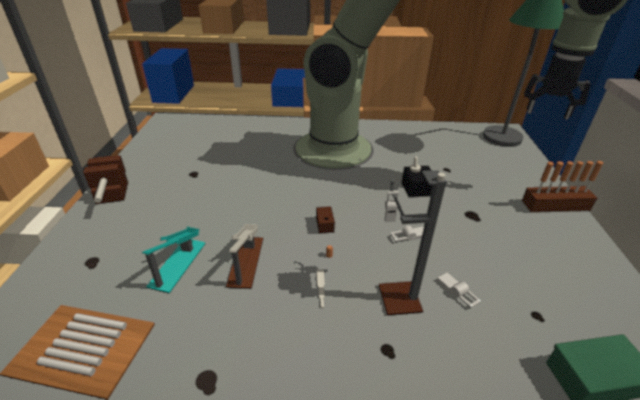

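View pics/side0.png

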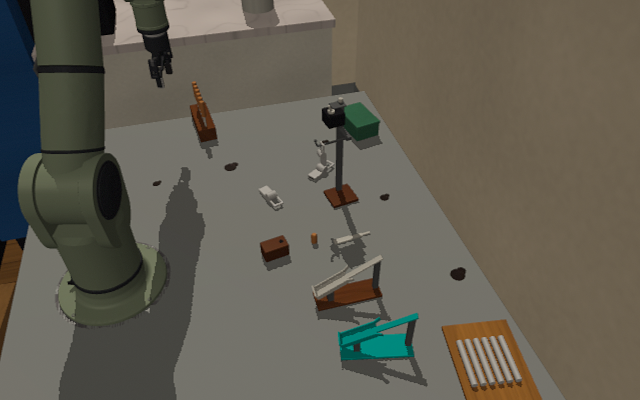

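View pics/wrist0.png

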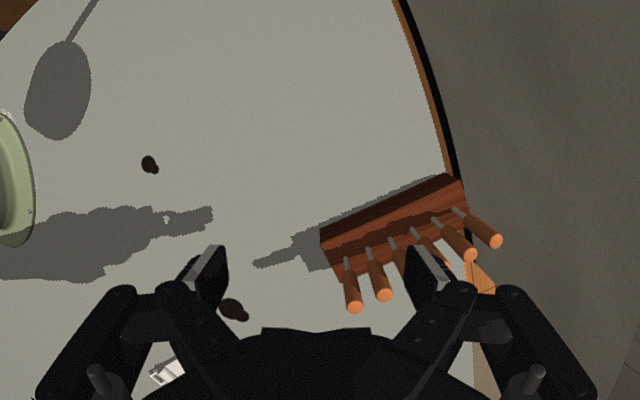

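The scene view shows the stand post at about (425,240) with its foot at (400,297), the whistle hanging at about (392,205), the steel chute at (245,255), the anvil at (325,220), the plug at (330,251) and the gauge at (320,285). I'll zoom in next.

Run:
```python
import cv2,numpy as np
a=cv2.imread("pics/scene0.png");b=cv2.imread("pics/side0.png")
def crop(i,x0,y0,x1,y1,s,n): cv2.imwrite(n,cv2.resize(i[y0:y1,x0:x1],None,fx=s,fy=s,interpolation=cv2.INTER_CUBIC))
crop(a,370,140,490,320,3.3,"pics/sc_stand.png"); crop(a,140,200,340,320,4,"pics/sc_chute.png")
crop(b,280,90,400,215,4.6,"pics/sd_stand.png"); crop(b,250,220,430,370,4,"pics/sd_chute.png")
```

```text
(no output)
```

View pics/sc_stand.png

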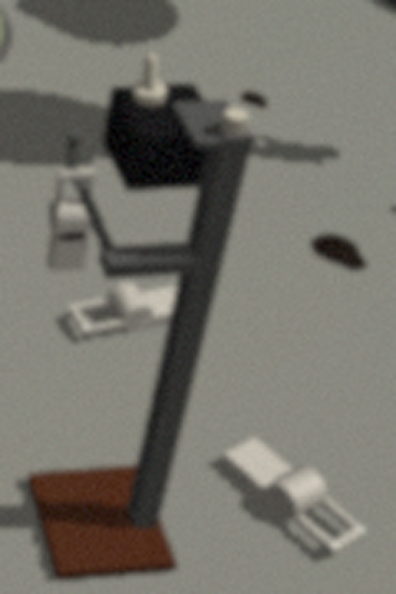

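View pics/sd_stand.png

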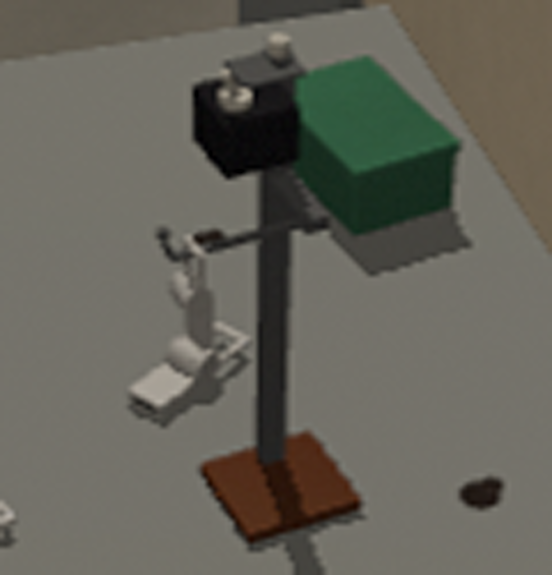

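View pics/sc_chute.png

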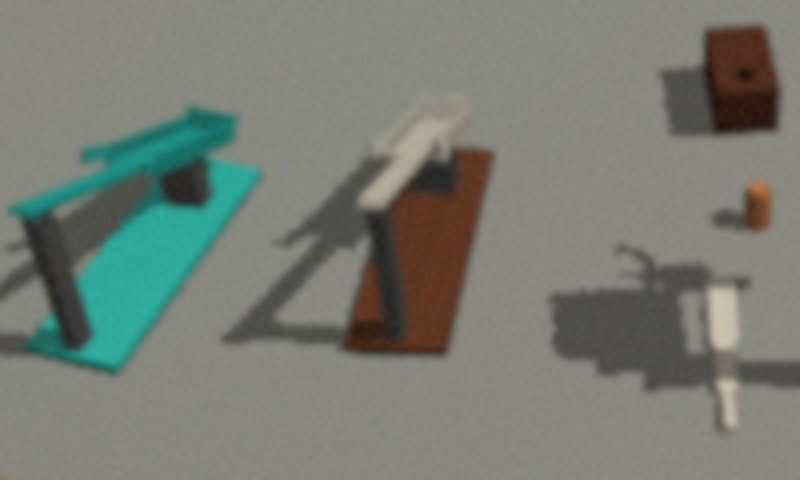

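View pics/sd_chute.png

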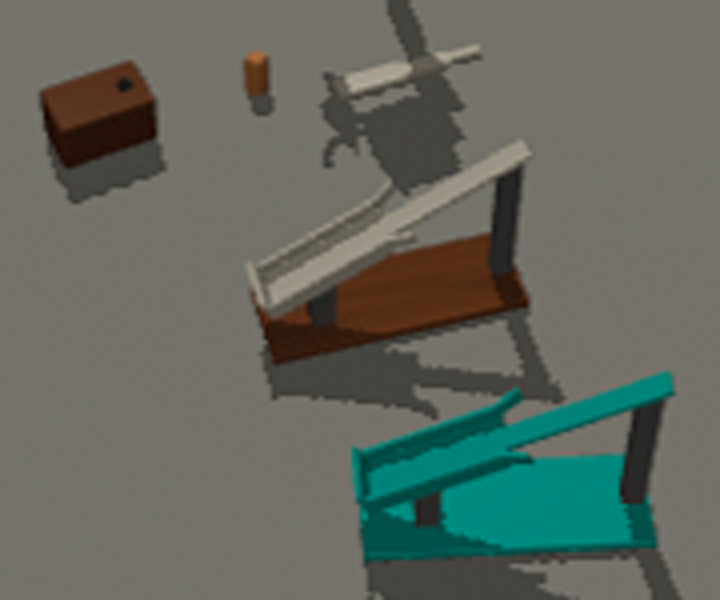

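```bash
cat > h.py <<'E'
import numpy as np,cv2
from scipy.spatial.transform import Rotation as Ro
from scipy.optimize import least_squares
CAL={}
def cal(n):
    if n not in CAL:
        from workcell import cams
        CAL[n]={k:np.array(v) for k,v in cams.get_calibration(n).items()}
    return CAL[n]
def proj(c,X,fish=False):
    X=np.atleast_2d(X); P=X@c["R"].T+c["t"]
    if fish:
        r=np.hypot(P[:,0],P[:,1]); th=np.arctan2(r,P[:,2]); s=th/np.maximum(r,1e-9)
        return np.c_[c["fx"]*P[:,0]*s+c["cx"],c["fy"]*P[:,1]*s+c["cy"]]
    return np.c_[c["fx"]*P[:,0]/P[:,2]+c["cx"],c["fy"]*P[:,1]/P[:,2]+c["cy"]]
def place(p,L):
    L=np.atleast_2d(L)/1000.; c,s=np.cos(p[2]),np.sin(p[2])
    return np.c_[p[0]+c*L[:,0]-s*L[:,1],p[1]+s*L[:,0]+c*L[:,1],L[:,2]]
def box(x0,x1,y0,y1,z0,z1):
    V=np.array([[x,y,z] for x in(x0,x1) for y in(y0,y1) for z in(z0,z1)],float)
    E=[(i,j) for i in range(8) for j in range(i+1,8) if bin(i^j).count('1')==1]
    return [(V[i],V[j]) for i,j in E]
SL=np.radians(28); U=np.array([np.cos(SL),0,np.sin(SL)]); N=np.array([-np.sin(SL),0,np.cos(SL)]); S0=np.array([-79.5,0,35.])
def sl(u,y,n): return S0+u*U+np.array([0,y,0])+n*N
def stand_lines():
    l=box(38,122,-15,65,0,10)+box(77,93,44,60,0,325)+box(27,77,2,52,280,320)+box(-8,90,-3,3,236.5,240)
    t=np.array([-15.5,0,258.9]);a=np.array([-8,0,238.25])
    l+=[(a,t),(t,t+6*np.array([np.cos(.349),0,-np.sin(.349)]))]
    return l
def chute_lines():
    l=box(-85,85,-30,30,0,8)
    def b(u0,u1,y0,y1,n0,n1): return [((lambda v:sl(*v))(p),sl(*q)) for p,q in box(u0,u1,y0,y1,n0,n1)]
    return l+b(85,185,-7,7,-4,0)+b(0,85,14,17,0,9)+b(0,85,-17,-14,0,9)+b(-3,0,-17,17,0,14)
def whistle_lines(Rw,t):
    l=box(1,10,-11,11,-38,0)+box(.2,4.2,-11,11,30,34)+box(.2,4.2,-11,-8,8,30)+box(.2,4.2,8,11,8,30)
    a=np.linspace(0,2*np.pi,25)
    for y in(-11,11):
        q=np.c_[10*np.cos(a),0*a+y,10*np.sin(a)]; l+=list(zip(q[:-1],q[1:]))
    return [(Rw@p/1000+t,Rw@q/1000+t) for p,q in l]
def seg(c,a,b,fish=False,n=12):
    return proj(c,a+(b-a)*np.linspace(0,1,n)[:,None],fish)
def draw(img,c,lines,s,off,col,fish=False):
    for a,b in lines:
        p=(seg(c,a,b,fish)-off+.5)*s-.5
        cv2.polylines(img,[np.round(p*8).astype(np.int32)],False,col,1,cv2.LINE_AA,3)
E
cat > fit.py <<'E'
from h import *
def run(obs,p0):
    f=lambda p: np.concatenate([(proj(cal(n),place(p,L))-np.array(q)).ravel() for n,L,q in obs])
    r=least_squares(f,p0,loss='soft_l1'); 
    print(np.round(r.x,4)); 
    for (n,L,q) in obs: print(n,L,np.round(proj(cal(n),place(r.x,L))[0]-q,1))
    return r.x
sc=lambda o,s:(lambda x,y:(np.array(o)+(np.array([x,y])+.5)/s-.5))
a=sc((370,140),3.3); b=sc((280,90),4.6)
st=[("scene",(38,-15,10),a(30,475)),("scene",(122,-15,10),a(57,572)),("scene",(122,65,10),a(175,562)),
("scene",(77,2,280),a(128,187)),("scene",(27,2,320),a(115,88)),
("side",(38,-15,10),b(250,532)),("side",(122,-15,10),b(360,500)),("side",(122,65,10),b(312,432)),("side",(38,65,10),b(202,470)),
("side",(27,2,280),b(230,178)),("side",(27,52,320),b(193,85)),("side",(27,52,280),b(195,132)),("side",(-15.5,0,258.9),b(162,234)),("scene",(-15.5,0,258.9),a(72,142))]
ps=run(st,[.55,.15,0])
a=sc((140,200),4); b=sc((250,220),4)
ch=[("scene",(85,-30,8),a(345,345)),("scene",(85,30,8),a(445,348)),("scene",(-85,30,8),a(492,152)),
("scene",sl(185,-7,0),a(360,203)),("scene",sl(185,7,0),a(386,208)),
("side",(-85,-30,0),b(275,362)),("side",(85,-30,8),b(527,300)),("side",(85,30,8),b(490,235)),
("side",sl(185,7,0),b(519,141)),("side",sl(185,-7,0),b(531,154)),("side",sl(-3,17,14),b(249,265))]
pc=run(ch,[.5,-.2,0])
np.save("ps.npy",ps);np.save("pc.npy",pc)
for n,(o1,o2) in {"scene":((370,140,490,320),(140,200,340,320)),"side":((280,90,400,215),(250,220,430,370))}.items():
    for nm,o,l,p in(("stand",o1,stand_lines(),ps),("chute",o2,chute_lines(),pc)):
        i=cv2.imread(f"pics/{n}0.png")[o[1]:o[3],o[0]:o[2]]; i=cv2.resize(i,None,fx=3.2,fy=3.2,interpolation=cv2.INTER_CUBIC)
        draw(i,cal(n),[place(p,np.array(x)) for x in l],3.2,np.array(o[:2]),(0,0,255)); cv2.imwrite(f"pics/ov_{n}_{nm}.png",i)
A=[cv2.imread(f"pics/ov_{n}_{m}.png") for m in("stand","chute") for n in("scene","side")]
for k in(0,2):
    h=max(A[k].shape[0],A[k+1].shape[0]); P=[cv2.copyMakeBorder(x,0,h-x.shape[0],0,0,cv2.BORDER_CONSTANT) for x in A[k:k+2]]
    o=np.hstack(P); f=min(1,800/o.shape[1],600/o.shape[0]); cv2.imwrite(f"pics/ovv{k}.png",cv2.resize(o,None,fx=f,fy=f,interpolation=cv2.INTER_AREA))
E
python3 fit.py
```

```text
[0.5991 0.124  0.1491]
scene (38, -15, 10) [-0.2 -0.3]
scene (122, -15, 10) [0.4 0.7]
scene (122, 65, 10) [1.2 0.8]
scene (77, 2, 280) [-0.7  2.8]
scene (27, 2, 320) [-1.2 -0.6]
side (38, -15, 10) [0.2 0.8]
side (122, -15, 10) [1.1 0.1]
side (122, 65, 10) [ 0.1 -0.5]
side (38, 65, 10) [-0.1 -1.6]
side (27, 2, 280) [-0.8  1.4]
side (27, 52, 320) [-0.4 -0.3]
side (27, 52, 280) [-0.7  1.9]
side (-15.5, 0, 258.9) [-0.1 -0.2]
scene (-15.5, 0, 258.9) [ 0.9 -2.5]
[ 0.5795 -0.2043  0.0028]
scene (85, -30, 8) [-0.5 -0.1]
scene (85, 30, 8) [0.7 0.3]
scene (-85, 30, 8) [ 0.6 -1.2]
scene [ 83.84530468  -7.         121.85223912] [-0.1 -0.7]
scene [ 83.84530468   7.         121.85223912] [-0.  -1.7]
side (-85, -30, 0) [-0.2  1.5]
side (85, -30, 8) [ 1.2 -0. ]
side (85, 30, 8) [ 2.4 -1.5]
side [ 83.84530468   7.         121.85223912] [ 0.8 -0.7]
side [ 83.84530468  -7.         121.85223912] [-0.2  0.2]
side [-88.72144466  17.          45.95285161] [-0.3 -0. ]
```

View pics/ovv0.png

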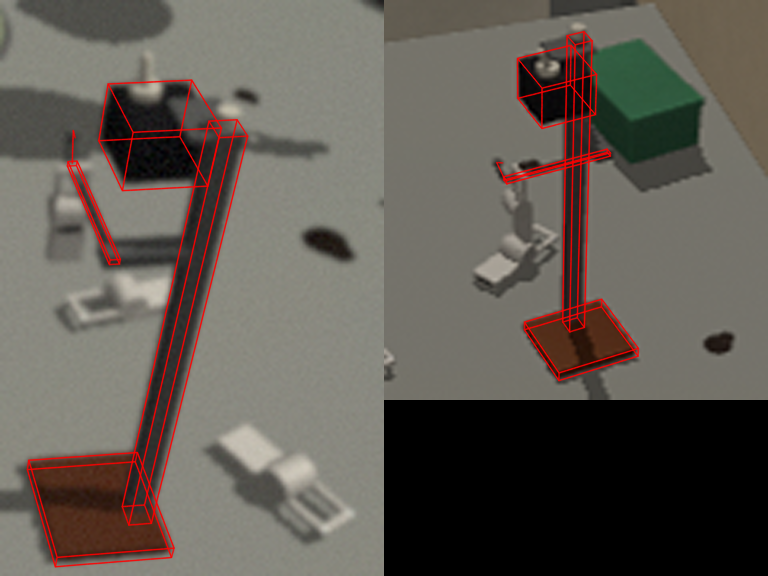

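View pics/ovv2.png

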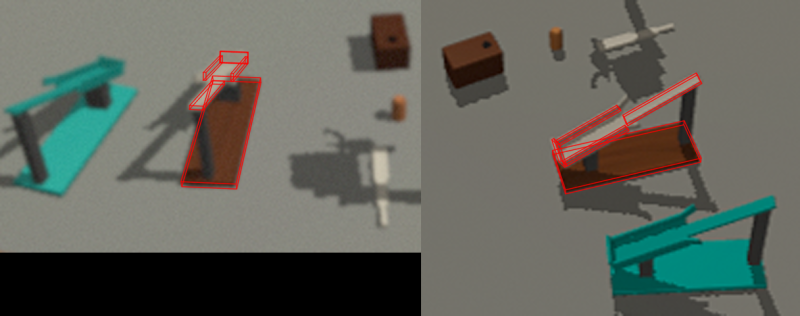

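The overlays put the chute at (0.5795, -0.204) with yaw about 0.003, and the stand at (0.599, 0.124) with yaw about 0.149. I'll write a helper that turns a target pose into row numbers, then move in for a closer look.

```bash
cat > mv.py <<'E'
import sys
from h import *
from workcell import telemetry
def Rt(rpy): return Ro.from_euler('xyz',rpy)
def tool(yaw,th,flip):
    # approach dir = (sin th,0,-cos th) in frame yawed by yaw; flip: tool y=-frame y
    y=np.array([0,-1. if flip else 1,0]); z=np.array([np.sin(th),0,-np.cos(th)]); x=np.cross(y,z)
    return Ro.from_euler('z',yaw)*Ro.from_matrix(np.c_[x,y,z])
def delta(p,R,s=None):
    s=s or telemetry.observe(); R0=Rt(s["tool_rot"])
    d=R0.inv().apply(np.array(p)-s["position"])/.15; r=(R0.inv()*R).as_rotvec()/np.radians(45)
    return np.round(np.r_[d,r],3)
def show():
    s=telemetry.observe(); print("t",round(s["clock"],2),"q",np.round(s["qpos"],2),"p",np.round(s["position"],4),"rpy",np.round(s["tool_rot"],3),"F",np.round(s["force"],1),"w",round(s["grip_width"],4)); return s
E
python3 - <<'E'
from mv import *
show(); print(delta([.42,.1,.45],tool(.149,0,True)))
E
```

```text
t 0.15 q [-1.3   0.52 -0.04  1.6   0.02  1.02 -0.11] p [0.2077 0.5892 0.2479] rpy [-3.141  0.     2.803] F [ 0.3  0.6 -0.1] w 0.0853
[-2.419e+00 -2.607e+00 -1.345e+00 -0.000e+00  2.000e-03  3.379e+00]
```

Call:
{"fn": "arm_command", "kwargs": {
  "deltas": [
    [1,-0.3,-0.4,-0.4,0,0,0.23],
    [1,-0.6,-0.75,-0.8,0,0,0.46],
    [1,-0.8,-1,-1,0,0,0.7],
    [1,-0.9,-1,-1,0,0,0.9],
    [1,-0.9,-1,-1,0,0,0.95]
  ]
}}

```text
clock: 0.78
position: [0.2876, 0.4007, 0.4009]
tool_rot: [3.138, -0.002, 2.049]
force: [-0.5, 0.1, 0.6]
grip_width: 0.0853
```

Run:
```python
from mv import *
show(); print(delta([.42,.1,.43],tool(.149,0,True)))
```

```text
t 0.78 q [-1.22  0.17  0.17  1.73 -0.03  1.25 -0.56] p [0.2876 0.4007 0.4009] rpy [ 3.138e+00 -2.000e-03  2.049e+00] F [-0.5  0.1  0.6] w 0.0853
[-2.186e+00 -1.380e-01 -1.990e-01  1.000e-03 -6.000e-03  2.419e+00]
```

Call:
{"fn": "arm_command", "kwargs": {
  "deltas": [
    [1,-0.3,0,0,0,0,0.23],
    [1,-0.6,0,0,0,0,0.46],
    [1,-0.9,0,0,0,0,0.7],
    [1,-1,-0.1,0,0,0,0.9],
    [1,-1,-0.1,0,0,0,1],
    [1,-1,-0.1,0,0,0,1]
  ]
}}

```text
clock: 1.52
position: [0.3417, 0.2638, 0.398]
tool_rot: [-3.141, 0.0, 1.273]
force: [0.1, 0.3, -0.1]
grip_width: 0.0856
```

Run:
```python
from mv import *
show(); print(delta([.45,.1,.43],tool(.149,0,True)))
```

```text
t 1.52 q [-1.11  0.05  0.33  1.86 -0.02  1.23 -1.07] p [0.3417 0.2638 0.398 ] rpy [-3.141  0.     1.273] F [ 0.1  0.3 -0.1] w 0.0856
[-8.320e-01  1.011e+00 -2.130e-01  0.000e+00  1.000e-03  1.431e+00]
```

Call:
{"fn": "arm_command", "kwargs": {
  "deltas": [
    [1,-0.2,0.3,-0.1,0,0,0.23],
    [1,-0.4,0.6,-0.2,0,0,0.46],
    [1,-0.7,0.9,-0.2,0,0,0.7],
    [1,-0.83,1,-0.2,0,0,0.9],
    [1,-0.83,1,-0.2,0,0,1],
    [1,-0.83,1,-0.2,0,0,1]
  ]
}}

```text
clock: 2.28
position: [0.4486, 0.1007, 0.428]
tool_rot: [3.141, 0.001, 0.489]
force: [0.1, 0.3, 0.2]
grip_width: 0.0857
```

Run:
```python
from mv import *
show(); print(delta([.45,.1,.43],tool(.149,0.35,True)))
```

```text
t 2.27 q [-0.88  0.09  0.58  1.76 -0.05  1.3  -1.36] p [0.4486 0.1007 0.428 ] rpy [3.141e+00 1.000e-03 4.890e-01] F [0.1 0.3 0.2] w 0.0857
[ 0.006  0.008 -0.013 -0.075  0.442  0.428]
```

Call:
{"fn": "arm_command", "kwargs": {
  "deltas": [
    [1,0,0,0,0,0.1,0.2],
    [1,0,0,0,-0.07,0.3,0.43],
    [1,0,0,0,-0.08,0.44,0.43],
    [1,0,0,0,-0.08,0.44,0.43]
  ]
}}

```text
clock: 2.78
position: [0.4472, 0.1008, 0.4283]
tool_rot: [3.139, -0.351, 0.151]
force: [0.0, 0.3, 0.4]
grip_width: 0.0855
```

Run:
```python
from mv import *
show(); print(delta([.45,.1,.43],tool(.149,0.7,True)))
from workcell import cams
c=cams.get_calibration("wrist"); cv2.imwrite("pics/w1.png",cams.grab_frame("wrist"))
```

```text
t 2.77 q [-0.97 -0.15  0.48  2.    0.23  0.96 -2.  ] p [0.4472 0.1008 0.4283] rpy [ 3.139 -0.351  0.151] F [0.  0.3 0.4] w 0.0855
[ 0.02   0.008 -0.004  0.003  0.445  0.002]
```

View pics/w1.png

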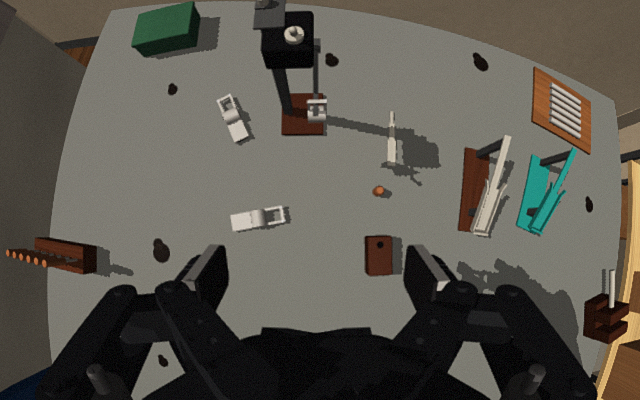

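The wrist view shows the whistle on the hook at about (316,110), the box at (288,40), the anvil at (378,255), the plug at (378,190) and the steel chute at (490,185). I'll go to a pre-grasp view.

Run:
```python
from mv import *
print(delta([.515,.112,.31],tool(.149,0.8,True)))
```

```text
[ 0.156 -0.01   0.898  0.004  0.574  0.002]
```

Call:
{"fn": "arm_command", "kwargs": {
  "deltas": [
    [1,0.04,0,0.2,0,0.15,0],
    [1,0.08,0,0.4,0,0.3,0],
    [1,0.12,0,0.65,0,0.45,0],
    [1,0.156,-0.01,0.9,0,0.57,0],
    [1,0.156,-0.01,0.9,0,0.57,0],
    [1,0.156,-0.01,0.9,0,0.57,0]
  ]
}}

```text
clock: 3.58
position: [0.5123, 0.0927, 0.3585]
tool_rot: [3.114, -0.721, 0.166]
force: [1.9, 1.2, 0.7]
grip_width: 0.0855
```

Run:
```python
from mv import *
show()
from workcell import cams
c=cams.get_calibration("wrist"); im=cams.grab_frame("wrist"); cv2.imwrite("pics/w2.png",im); np.save("w2.npy",c,allow_pickle=True)
CAL["wrist"]={k:np.array(v) for k,v in c.items()}
ps=np.load("ps.npy")
v=cv2.resize(im[0:260,180:460],None,fx=2.85,fy=2.3*2.85/2.85 if 0 else 2.85,interpolation=cv2.INTER_CUBIC)[:600]
cv2.imwrite("pics/w2c.png",v[:600,:800])
draw(v,CAL["wrist"],[place(ps,np.array(x)) for x in stand_lines()],2.85,np.array([180,0]),(0,0,255),True)
cv2.imwrite("pics/w2o.png",v[:600,:800])
```

```text
t 3.58 q [-0.24 -0.04 -0.16  2.27  0.71  0.27 -2.44] p [0.5123 0.0927 0.3585] rpy [ 3.114 -0.721  0.166] F [1.9 1.2 0.7] w 0.0855
```

View pics/w2c.png

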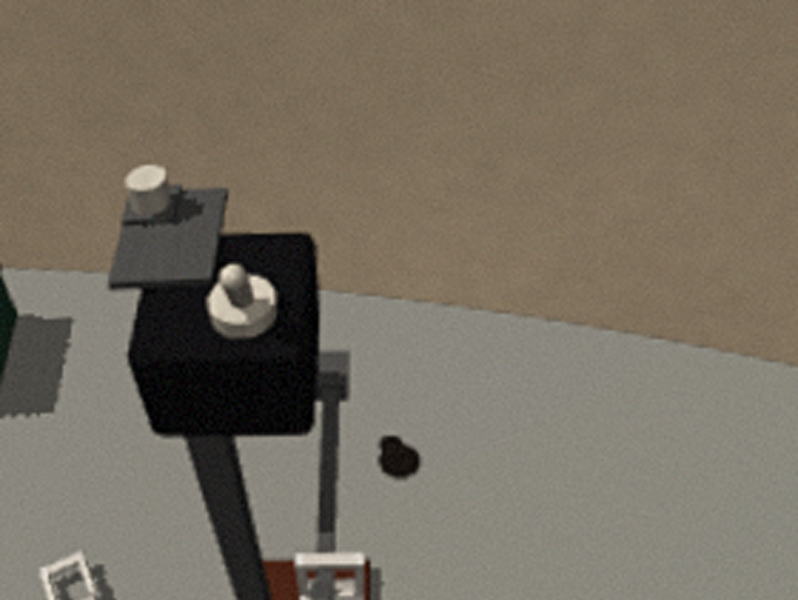

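View pics/w2o.png

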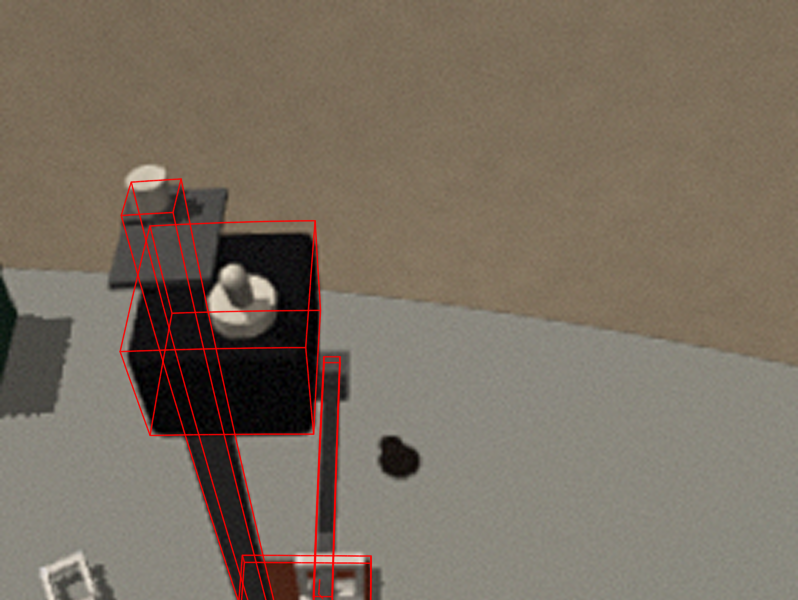

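The stand overlay agrees to about 1–2 px, but j7 is near its limit, so I'll use the half-turned grasp. First a look at the whistle from here.

Run:
```python
from mv import *
c=np.load("w2.npy",allow_pickle=True).item(); c={k:np.array(v) for k,v in c.items()}
im=cv2.imread("pics/w2.png"); ps=np.load("ps.npy")
o=np.array([250,170]); v=cv2.resize(im[170:290,250:350],None,fx=4,fy=4,interpolation=cv2.INTER_CUBIC)
w=v.copy(); draw(w,c,[place(ps,np.array(x)) for x in stand_lines()],4,o,(0,0,255),True)
Rw=Ro.from_euler('z',ps[2]).as_matrix(); 
draw(w,c,whistle_lines(Rw,place(ps,(6,0,210))[0]),4,o,(0,255,0),True)
cv2.imwrite("pics/w2w.png",np.hstack([v,w]))
```

```text
(no output)
```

View pics/w2w.png

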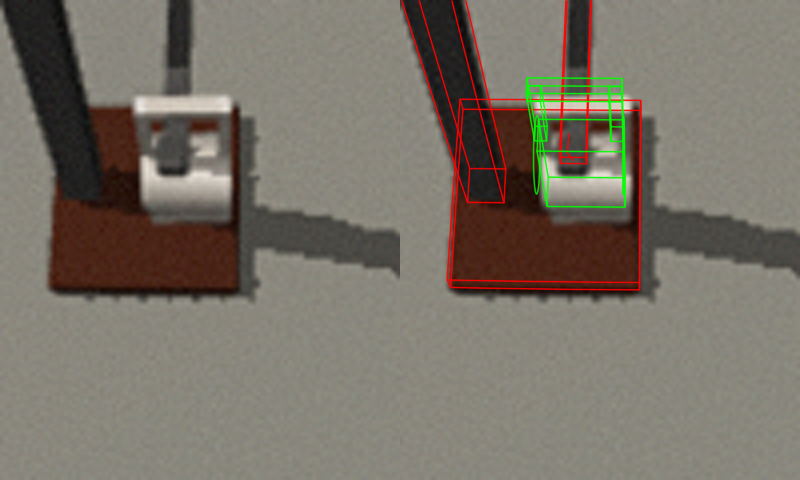

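Call:
{"fn": "arm_command", "kwargs": {
  "deltas": [
    [1,0,0,-0.2,0,-0.1,-0.23],
    [1,0,0,-0.3,0,-0.2,-0.46],
    [1,0,0,-0.3,0,-0.2,-0.7],
    [1,0,0,-0.3,0,-0.2,-0.9],
    [1,0,0,-0.3,0,-0.2,-1],
    [1,0,0,-0.3,0,-0.2,-1]
  ]
}}

```text
clock: 4.38
position: [0.4817, 0.0898, 0.3925]
tool_rot: [2.662, -0.346, 1.004]
force: [-0.1, -0.1, -0.2]
grip_width: 0.0856
```

Call:
{"fn": "arm_command", "kwargs": {
  "deltas": [
    [1,0,0,0,0,0,-0.23],
    [1,0,0,0,0,0,-0.46],
    [1,0,0,0,0,0,-0.7],
    [1,0,0,0,0,0,-0.95],
    [1,0,0,0,0,0,-1],
    [1,0,0,0,0,0,-1]
  ]
}}

```text
clock: 5.12
position: [0.4815, 0.0893, 0.3926]
tool_rot: [2.56, 0.064, 1.68]
force: [-0.0, 0.1, 0.6]
grip_width: 0.0855
```

Call:
{"fn": "arm_command", "kwargs": {
  "deltas": [
    [1,0,0,0,0,0,-0.23],
    [1,0,0,0,0,0,-0.46],
    [1,0,0,0,0,0,-0.7],
    [1,0,0,0,0,0,-0.95],
    [1,0,0,0,0,0,-1],
    [1,0,0,0,0,0,-1]
  ]
}}

```text
clock: 5.88
position: [0.4814, 0.0892, 0.3926]
tool_rot: [2.752, 0.448, 2.394]
force: [-0.4, -0.6, -0.3]
grip_width: 0.0853
```

Run:
```python
from mv import *
show(); print(delta([.48,.105,.37],tool(.149,0.6,False)))
```

```text
t 5.88 q [-0.53 -0.11  0.06  2.16  0.46  0.6   0.13] p [0.4814 0.0892 0.3926] rpy [2.752 0.448 2.394] F [-0.4 -0.6 -0.3] w 0.0853
[ 0.136  0.027  0.121 -0.101  0.015 -0.996]
```

Call:
{"fn": "arm_command", "kwargs": {
  "deltas": [
    [1,0.03,0,0.03,-0.02,0,-0.23],
    [1,0.06,0.01,0.06,-0.04,0,-0.46],
    [1,0.1,0.02,0.1,-0.06,0,-0.7],
    [1,0.136,0.03,0.12,-0.1,0.015,-0.95],
    [1,0.136,0.03,0.12,-0.1,0.015,-1]
  ]
}}

```text
clock: 6.5
position: [0.48, 0.1052, 0.37]
tool_rot: [-3.137, 0.599, -2.985]
force: [0.2, -0.7, 0.3]
grip_width: 0.0855
```

Run:
```python
from mv import *
show(); print(delta([.515,.112,.31],tool(.149,0.8,False)))
```

```text
t 6.5 q [-0.63 -0.1   0.17  2.22  0.41  0.48  0.96] p [0.48   0.1052 0.37  ] rpy [-3.137  0.599 -2.985] F [ 0.2 -0.7  0.3] w 0.0855
[ 0.029  0.011  0.464  0.    -0.256  0.008]
```

Call:
{"fn": "arm_command", "kwargs": {
  "deltas": [
    [1,0,0,0.1,0,-0.06,0],
    [1,0.01,0,0.2,0,-0.12,0],
    [1,0.02,0,0.3,0,-0.18,0],
    [1,0.03,0.01,0.4,0,-0.25,0],
    [1,0.03,0.01,0.46,0,-0.25,0.01],
    [1,0.03,0.01,0.46,0,-0.25,0.01]
  ]
}}

```text
clock: 7.25
position: [0.5148, 0.1091, 0.3145]
tool_rot: [-3.137, 0.793, -2.999]
force: [0.1, 0.8, -0.4]
grip_width: 0.085
```

Run:
```python
from mv import *
show(); print(delta([.515,.112,.31],tool(.149,0.8,False)))
```

```text
t 7.25 q [-0.5   0.04  0.05  2.38  1.79  0.23 -0.45] p [0.5148 0.1091 0.3145] rpy [-3.137  0.793 -2.999] F [ 0.1  0.8 -0.4] w 0.085
[ 0.019  0.019  0.024 -0.012 -0.009 -0.005]
```

The wrist swung over and the pose was nearly reached. Now I'll look and refit the stand and whistle.

Run:
```python
from mv import *
from workcell import cams
c=cams.get_calibration("wrist"); im=cams.grab_frame("wrist"); cv2.imwrite("pics/w3.png",im); np.save("w3.npy",c,allow_pickle=True)
s1=cams.grab_frame("side"); cv2.imwrite("pics/side1.png",s1); show()
```

```text
t 7.35 q [-0.5   0.04  0.05  2.38  1.79  0.23 -0.44] p [0.5144 0.1091 0.3138] rpy [-3.135  0.791 -2.996] F [0.4 0.4 0.3] w 0.0854
```

View pics/w3.png

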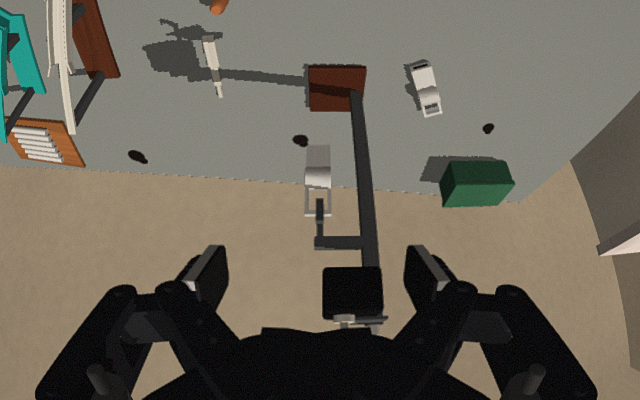

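View pics/side1.png

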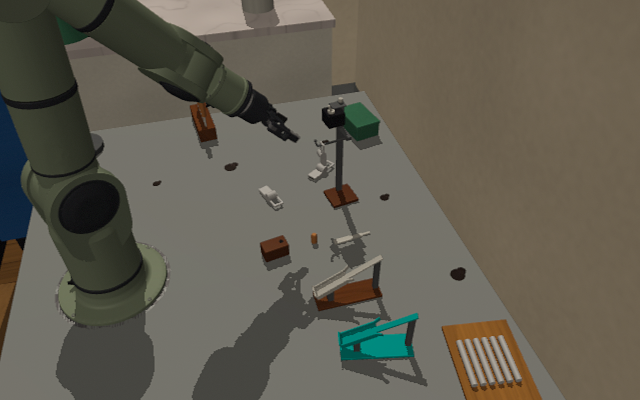

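The inverted wrist view shows the whistle at (317,180), the box at (352,292) and the open pads at (207,270) and (427,270). I'll overlay the model.

```bash
cat > ovw.py <<'E'
from mv import *
import sys
def ov(n,ps,wx,wy,wz,rect,s,out,wyaw=0):
    c=np.load(n+".npy",allow_pickle=True).item(); c={k:np.array(v) for k,v in c.items()}
    im=cv2.imread(f"pics/{n}.png"); x0,y0,x1,y1=rect
    v=cv2.resize(im[y0:y1,x0:x1],None,fx=s,fy=s,interpolation=cv2.INTER_CUBIC); w=v.copy()
    draw(w,c,[place(ps,np.array(x)) for x in stand_lines()],s,np.array([x0,y0]),(0,0,255),True)
    Rw=Ro.from_euler('z',ps[2]+wyaw).as_matrix()
    draw(w,c,whistle_lines(Rw,place(ps,(wx,wy,wz))[0]),s,np.array([x0,y0]),(0,255,0),True)
    cv2.imwrite(out,np.hstack([v,w]))
E
python3 - <<'E'
from ovw import *
ov("w3",np.load("ps.npy"),1,0,210,(290,135,390,275),4,"pics/w3o.png")
E
```

```text
(no output)
```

View pics/w3o.png

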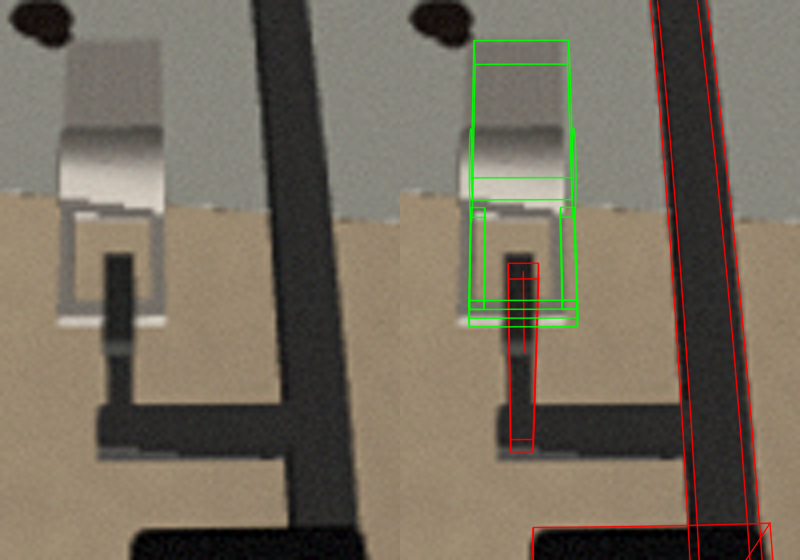

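```bash
cat > kin.py <<'E'
import numpy as np, itertools
from scipy.spatial.transform import Rotation as Ro
from scipy.optimize import least_squares
D=[([-1.30219562,.52202161,-.0363187,1.59999821,.02118046,1.02107971,-.11284176],[.20765,.58917,.24772],[-3.14047,0,2.80272]),
([-1.22,.17,.17,1.73,-.03,1.25,-.56],[.2876,.4007,.4009],[3.138,-.002,2.049]),
([-1.11,.05,.33,1.86,-.02,1.23,-1.07],[.3417,.2638,.398],[-3.141,0,1.273]),
([-.88,.09,.58,1.76,-.05,1.3,-1.36],[.4486,.1007,.428],[3.141,.001,.489]),
([-.97,-.15,.48,2.,.23,.96,-2.],[.4472,.1008,.4283],[3.139,-.351,.151]),
([-.24,-.04,-.16,2.27,.71,.27,-2.44],[.5123,.0927,.3585],[3.114,-.721,.166]),
([-.53,-.11,.06,2.16,.46,.6,.13],[.4814,.0892,.3926],[2.752,.448,2.394]),
([-.63,-.1,.17,2.22,.41,.48,.96],[.48,.1052,.37],[-3.137,.599,-2.985]),
([-.5,.04,.05,2.38,1.79,.23,-.44],[.5144,.1091,.3138],[-3.135,.791,-2.996])]
def fk(q,p,sg=(1,1,1,1)):
    h,a,b,L,c1,c7,ox,oa,ob=p
    R=Ro.from_euler('z',sg[0]*q[0]+c1); x=np.array([0,0,h])
    R=R*Ro.from_euler('y',q[1]); x=x+R.apply([ox,0,a])
    R=R*Ro.from_euler('z',sg[1]*q[2])*Ro.from_euler('y',q[3]); x=x+R.apply([oa,0,b])
    R=R*Ro.from_euler('z',sg[2]*q[4])*Ro.from_euler('y',q[5]); x=x+R.apply([ob,0,L])
    R=R*Ro.from_euler('z',sg[3]*q[6]+c7)
    return x,R
if __name__=="__main__":
    best=None
    for sg in itertools.product([1,-1],repeat=4):
        for c1 in(0,2.5,-1.5):
          for c7 in(0,1.57,3.1,-1.5):
            f=lambda p: np.concatenate([np.r_[(fk(q,p,sg)[0]-x),.3*(fk(q,p,sg)[1].inv()*Ro.from_euler('xyz',e)).as_rotvec()] for q,x,e in D])
            r=least_squares(f,[.36,.42,.4,.25,c1,c7,0,0,0])
            if best is None or r.cost<best[0]: best=(r.cost,sg,r.x)
    print(best)
E
python3 kin.py
```

```text
(np.float64(0.000987149225497081), (-1, -1, -1, -1), array([ 0.39461034,  0.55207494,  0.47179282,  0.35575405, -0.09216125,
        1.49229777, -0.03082272,  0.03953726,  0.0024042 ]))
```

```bash
cat > kin2.py <<'E'
from kin import *
def fk2(q,p):
    h,a,b,L,c1,c7,s0,sx,sy,ex,ey,wx,wy,tx,ty=p; q=np.asarray(q)
    R=Ro.from_euler('z',-q[0]+c1); x=np.array([0,0,h])+R.apply([s0,sy,0])
    R=R*Ro.from_euler('y',q[1]); x=x+R.apply([sx,0,a])
    R=R*Ro.from_euler('z',-q[2]); x=x+R.apply([0,ey,0]); R=R*Ro.from_euler('y',q[3]); x=x+R.apply([ex,0,b])
    R=R*Ro.from_euler('z',-q[4]); x=x+R.apply([wx,wy,0]); R=R*Ro.from_euler('y',q[5]); x=x+R.apply([tx,ty,L])
    return x,R*Ro.from_euler('z',-q[6]+c7)
if __name__=="__main__":
    f=lambda p: np.concatenate([np.r_[(fk2(q,p)[0]-x),.3*(fk2(q,p)[1].inv()*Ro.from_euler('xyz',e)).as_rotvec()] for q,x,e in D]+[1e-2*p[6:]])
    p0=[.395,.55,.47,.356,-.09,1.5]+[0]*9
    r=least_squares(f,p0); print(r.cost,np.round(r.x,3)); e=f(r.x)[:54].reshape(9,6); print(np.round(e,4)); np.save("kin.npy",r.x)
E
python3 kin2.py
```

```text
4.559131920476599e-05 [ 3.220e-01  5.340e-01  4.230e-01  3.140e-01  1.000e-03  1.575e+00
  0.000e+00 -0.000e+00 -2.200e-02  8.000e-03 -3.800e-02 -6.000e-03
 -1.000e-03  3.000e-03 -1.000e-03]
[[ 0.002  -0.0001 -0.0003  0.      0.     -0.0012]
 [-0.0023 -0.0015 -0.0028 -0.0025  0.0016  0.0002]
 [ 0.001   0.0008  0.0026  0.0001 -0.0015 -0.0007]
 [ 0.0012 -0.      0.0016  0.0005 -0.0022  0.002 ]
 [-0.001  -0.001  -0.0018  0.0017  0.0017  0.0009]
 [-0.0013  0.0007 -0.0002 -0.0006 -0.0007  0.0001]
 [ 0.0022  0.001   0.0012  0.0013  0.0007 -0.0004]
 [-0.0006  0.001  -0.0014  0.0008 -0.0011 -0.0005]
 [ 0.     -0.0004  0.0011 -0.0008  0.0022 -0.0004]]
```

```bash
cat > plan.py <<'E'
from mv import *
from kin2 import fk2
K=np.load("kin.npy")
LO=np.array([-2.91,-.3,-1.5,.17,-1.26,.16,-2.52]);HI=np.array([2.91,2.13,1.42,2.43,4.41,1.93,2.52])
def ik(q0,x,R):
    def f(q):
        X,Q=fk2(q,K); return np.r_[(X-x)*10,3*(Q.inv()*R).as_rotvec(),.01*(q-q0)]
    r=least_squares(f,np.clip(q0,LO+1e-3,HI-1e-3),bounds=(LO,HI)); X,Q=fk2(r.x,K)
    return r.x,np.linalg.norm(X-x),(Q.inv()*R).magnitude()
ps=np.load("ps.npy"); pc=np.load("pc.npy")
WY=-2.0; AH=5.0 # whistle y offset, mm drum ahead of grasp point
def tcp_from_whistle(pw,yaw,tilt,th0):
    R=tool(yaw,th0-tilt,False); return pw+R.apply([0,0,1])*(2-AH)/1000,R
WAY=[(-2,-26,0),(-9,-24,10),(-14,-19,16),(-20,-13,30),(-24,-8,40),(-25,-3,40),(-30,2,40),(-36,5,40),(-66,6,40)]
def path(th0,wx=1):
    P=[]
    g=place(ps,(wx,WY,210))[0]; x,R=tcp_from_whistle(g,ps[2],0,th0)
    P+=[("pre",x-R.apply([0,0,.1]),R),("pre5",x-R.apply([0,0,.05]),R),("grasp",x,R)]
    for a,b,t in WAY:
        x,R=tcp_from_whistle(place(ps,(a,WY,240+b))[0],ps[2],np.radians(t),th0); P.append((f"w{a}",x,R))
    q0=place(ps,(-100,WY,270))[0]; x,R=tcp_from_whistle(q0,ps[2],np.radians(40),th0); P.append(("out",x,R))
    ld=lambda u,n: place(pc,sl(u,0,n))[0]
    for i,(u,n,t) in enumerate([(150,130,50),(140,60,62),(130,10,62)]):
        x,R=tcp_from_whistle(ld(u,n),pc[2],np.radians(t),th0); P.append((f"ch{n}",x,R))
    return P
if __name__=="__main__":
    q00=np.array(telemetry.observe()["qpos"])
    for th in(.65,.75,.8,.87):
        q=q00; print("th",th)
        for n,x,R in path(th):
            q,e,a=ik(q,x,R); print(f"{n:6s}",np.round(x,3),np.round(q,2),round(e*1000,1),round(a,3))
E
python3 plan.py
```

```text
th 0.65
pre    [0.539 0.113 0.292] [-0.2   0.14 -0.21  2.25  0.97  0.22  0.42] 0.0 0.0
pre5   [0.569 0.117 0.252] [-0.22  0.25 -0.18  2.22  1.43  0.19 -0.02] 0.0 0.0
grasp  [0.599 0.122 0.212] [-0.09  0.38 -0.33  2.18  1.78  0.25 -0.34] 0.0 0.0
w-2    [0.596 0.122 0.216] [-0.09  0.37 -0.32  2.19  1.76  0.25 -0.32] 0.0 0.0
w-9    [0.589 0.121 0.219] [ 0.24  0.44 -0.75  2.06  1.02  0.47  0.47] 0.0 0.0
w-14   [0.584 0.12  0.224] [ 0.32  0.48 -0.85  1.98  0.84  0.62  0.67] 0.0 0.0
w-20   [0.579 0.119 0.23 ] [ 0.34  0.58 -0.93  1.78  0.62  0.95  0.88] 0.0 0.0
w-24   [0.576 0.119 0.235] [ 0.3   0.66 -0.93  1.64  0.54  1.18  0.96] 0.0 0.0
w-25   [0.575 0.118 0.24 ] [ 0.31  0.65 -0.93  1.64  0.53  1.18  0.96] 0.0 0.0
w-30   [0.57  0.118 0.245] [ 0.31  0.64 -0.94  1.65  0.53  1.19  0.97] 0.0 0.0
w-36   [0.564 0.117 0.248] [ 0.32  0.63 -0.95  1.66  0.52  1.18  0.97] 0.0 0.0
w-66   [0.534 0.112 0.249] [ 0.35  0.58 -0.97  1.74  0.5   1.15  0.96] 0.0 0.0
out    [0.501 0.107 0.273] [ 0.41  0.5  -1.01  1.79  0.44  1.15  0.97] 0.0 0.0
ch130  [ 0.572 -0.204  0.223] [ 0.7   0.75 -0.82  1.47  0.53  1.3
[... 3322 characters left out ...]
 0.235] [ 0.36  0.55 -0.95  1.82  0.65  0.9   0.86] 0.0 0.0
w-25   [0.574 0.118 0.24 ] [ 0.36  0.54 -0.95  1.82  0.64  0.91  0.86] 0.0 0.0
w-30   [0.569 0.118 0.245] [ 0.37  0.53 -0.96  1.83  0.63  0.91  0.87] 0.0 0.0
w-36   [0.563 0.117 0.248] [ 0.38  0.52 -0.97  1.84  0.62  0.91  0.87] 0.0 0.0
w-66   [0.534 0.112 0.249] [ 0.42  0.47 -0.99  1.91  0.6   0.88  0.86] 0.0 0.0
out    [0.5   0.107 0.273] [ 0.49  0.39 -1.05  1.96  0.52  0.88  0.91] 0.0 0.0
ch130  [ 0.571 -0.204  0.223] [ 0.82  0.66 -0.88  1.64  0.56  1.11  1.36] 0.0 0.0
ch60   [ 0.596 -0.204  0.157] [ 0.67  0.85 -0.79  1.46  0.59  1.31  1.35] 0.0 0.0
ch10   [ 0.611 -0.204  0.108] [ 0.64  0.92 -0.76  1.44  0.63  1.26  1.34] 0.0 0.0
```

Run:
```python
from plan import *
show()
P=path(.7)
for n,x,R in P[:3]: print(n,np.round(x,4),delta(x,R))
```

```text
t 7.35 q [-0.5   0.04  0.05  2.38  1.79  0.23 -0.44] p [0.5144 0.1091 0.3138] rpy [-3.135  0.791 -2.996] F [0.4 0.4 0.3] w 0.0854
pre [0.5347 0.1124 0.2888] [ 0.022  0.004  0.215 -0.012  0.116 -0.004]
pre5 [0.5666 0.1171 0.2505] [ 0.053  0.007  0.547 -0.012  0.116 -0.004]
grasp [0.5984 0.1219 0.2123] [ 0.083  0.01   0.879 -0.012  0.116 -0.004]
```

Call:
{"fn": "arm_command", "kwargs": {
  "deltas": [
    [1,0.01,0,0.1,-0.01,0.05,0],
    [1,0.02,0,0.2,-0.012,0.116,-0.004],
    [1,0.035,0.005,0.3,-0.012,0.116,-0.004],
    [1,0.035,0.005,0.35,-0.012,0.116,-0.004],
    [1,0.035,0.005,0.35,-0.012,0.116,-0.004]
  ]
}}

```text
clock: 7.98
position: [0.548, 0.1139, 0.2741]
tool_rot: [-3.14, 0.701, -2.991]
force: [-0.3, 1.0, -0.1]
grip_width: 0.0851
```

Run:
```python
from plan import *
from workcell import cams
show()
P=path(.7)
for n,x,R in P[:3]: print(n,np.round(x,4),delta(x,R))
c=cams.get_calibration("wrist"); im=cams.grab_frame("wrist"); cv2.imwrite("pics/w4.png",im); np.save("w4.npy",c,allow_pickle=True)
from ovw import *
ov("w4",np.load("ps.npy"),1,-2,210,(270,115,400,285),3.05,"pics/w4o.png")
```

```text
t 7.97 q [-0.36  0.18 -0.04  2.29  1.66  0.17 -0.28] p [0.548  0.1139 0.2741] rpy [-3.14   0.701 -2.991] F [-0.3  1.  -0.1] w 0.0851
pre [0.5347 0.1124 0.2888] [ 0.005  0.003 -0.132 -0.001  0.001  0.001]
pre5 [0.5666 0.1171 0.2505] [ 0.005  0.003  0.201 -0.001  0.001  0.001]
grasp [0.5984 0.1219 0.2123] [ 0.005  0.004  0.535 -0.001  0.001  0.001]
```

View pics/w4o.png

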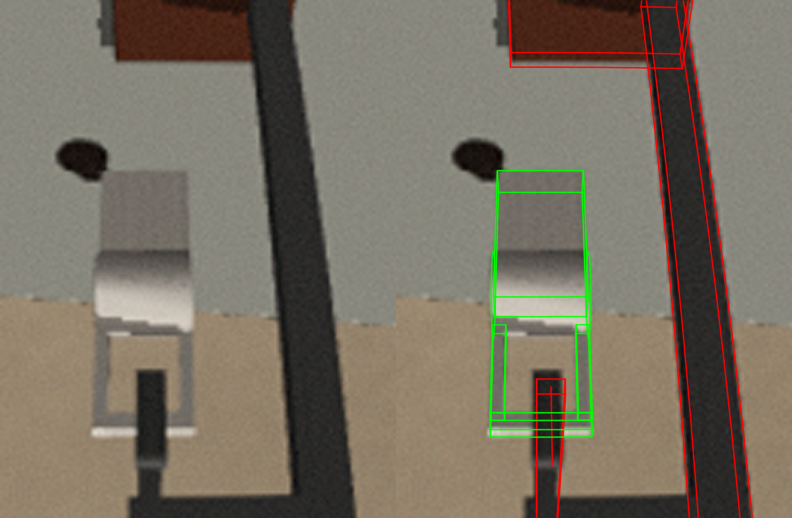

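The whistle model at (1, -2, 210) mm in the stand frame lands on the image edges. Going in and closing.

Call:
{"fn": "arm_command", "kwargs": {
  "deltas": [
    [1,0.001,0.001,0.12,0,0,0],
    [1,0.002,0.002,0.24,0,0,0],
    [1,0.004,0.003,0.36,0,0,0],
    [1,0.005,0.004,0.46,0,0,0],
    [1,0.005,0.004,0.535,0,0,0],
    [1,0.005,0.004,0.535,0,0,0]
  ]
}}

```text
clock: 8.78
position: [0.5983, 0.1223, 0.2121]
tool_rot: [-3.139, 0.701, -2.989]
force: [0.2, 0.4, -0.7]
grip_width: 0.0857
```

Run:
```python
from plan import *
from workcell import cams
show()
P=path(.7)
print(delta(*P[2][1:]))
c=cams.get_calibration("wrist"); im=cams.grab_frame("wrist"); cv2.imwrite("pics/w5.png",im); np.save("w5.npy",c,allow_pickle=True)
from ovw import *
ov("w5",np.load("ps.npy"),1,-2,210,(220,110,420,310),2,"pics/w5o.png")
```

```text
t 8.78 q [-0.16  0.38 -0.26  2.23  2.14  0.28 -0.72] p [0.5983 0.1223 0.2121] rpy [-3.139  0.701 -2.989] F [ 0.2  0.4 -0.7] w 0.0857
[-0.001 -0.003 -0.001 -0.001  0.001  0.003]
```

View pics/w5o.png

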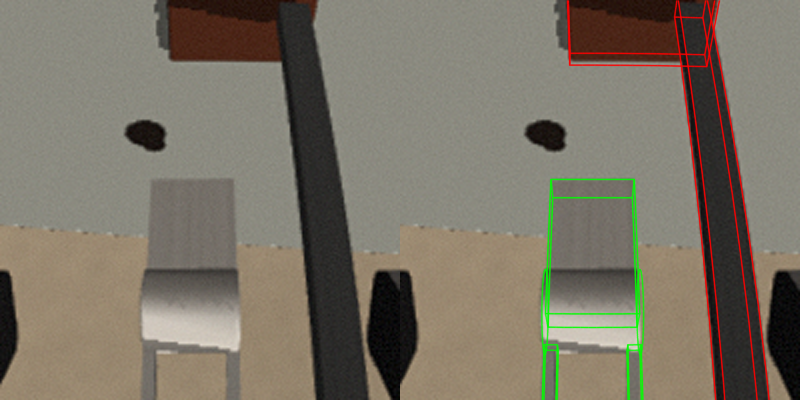

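Pads at 17 and 370 straddle the whistle centre at 190, so it's well centred. Closing.

Call:
{"fn": "arm_command", "kwargs": {
  "deltas": [
    [0.2,0,0,0,0,0,0],
    [-0.2,0,0,0,0,0,0],
    [-0.35,0,0,0,0,0,0],
    [-0.5,0,0,0,0,0,0],
    [-1,0,0,0,0,0,0],
    [-1,0,0,0,0,0,0],
    [-1,0,0,0,0,0,0]
  ],
  "newtons": 30
}}

```text
clock: 9.7
position: [0.5983, 0.1225, 0.2125]
tool_rot: [-3.139, 0.702, -2.989]
force: [-2.5, -0.9, 5.7]
grip_width: 0.0213
```

Run:
```python
from plan import *
from workcell import cams
show()
P=path(.7)
print(delta(*P[2][1:]))
c=cams.get_calibration("wrist"); im=cams.grab_frame("wrist"); cv2.imwrite("pics/w6.png",im); np.save("w6.npy",c,allow_pickle=True)
from ovw import *
ov("w6",np.load("ps.npy"),1,-2,210,(220,110,420,310),2,"pics/w6o.png")
```

```text
t 9.7 q [-0.16  0.38 -0.26  2.23  2.14  0.28 -0.72] p [0.5983 0.1225 0.2125] rpy [-3.139  0.702 -2.989] F [-2.5 -0.9  5.7] w 0.0213
[ 0.001 -0.004  0.001  0.     0.002  0.003]
```

View pics/w6o.png

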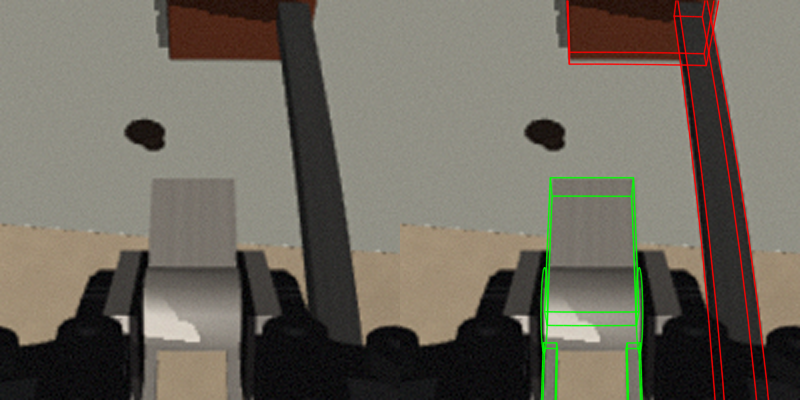

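```bash
cat > rows.py <<'E'
from plan import *
def rows(pts,th0=.7):
    s=telemetry.observe()
    for a,b,t in pts:
        x,R=tcp_from_whistle(place(ps,(a,WY,240+b))[0],ps[2],np.radians(t),th0); print((a,b,t),delta(x,R,s).tolist())
def way(a,b,n):
    W=[(1,-30,0)]+WAY
    for k in range(a,b):
        for i in range(n):
            f=(i+1)/n; yield tuple(np.round(np.array(W[k])*(1-f)+np.array(W[k+1])*f,2))
E
python3 -c "
from rows import *
rows([(0,-28.5,0),(-1,-27,0),(-2,-26,0)])"
```

```text
(0, -28.5, 0) [-0.001, -0.004, -0.011, 0.0, 0.002, 0.003]
(-1, -27, 0) [-0.002, -0.004, -0.023, 0.0, 0.002, 0.003]
(-2, -26, 0) [-0.001, -0.004, -0.032, 0.0, 0.002, 0.003]
```

Call:
{"fn": "arm_command", "kwargs": {
  "deltas": [
    [-1,-0.001,-0.002,-0.011,0,0.001,0.001],
    [-1,-0.002,-0.003,-0.023,0,0.002,0.003],
    [-1,-0.001,-0.004,-0.032,0,0.002,0.003],
    [-1,-0.001,-0.004,-0.032,0,0.002,0.003]
  ]
}}

```text
clock: 10.25
position: [0.5953, 0.1215, 0.2162]
tool_rot: [-3.141, 0.7, -2.992]
force: [1.2, -0.0, -1.0]
grip_width: 0.0214
```

```bash
python3 -c "
from rows import *
show(); rows(way(1,3,4))
from workcell import cams
c=cams.get_calibration('wrist'); im=cams.grab_frame('wrist'); cv2.imwrite('pics/w7.png',im); np.save('w7.npy',c,allow_pickle=True)
from ovw import *
ov('w7',np.load('ps.npy'),-2,-2,214,(220,110,420,310),2,'pics/w7o.png')
im=cams.grab_frame('side'); cv2.imwrite('pics/s7.png',cv2.resize(im[90:215,240:400],None,fx=4.6,fy=4.6,interpolation=cv2.INTER_CUBIC))
"
```

```text
t 10.25 q [-0.17  0.37 -0.25  2.23  2.12  0.27 -0.71] p [0.5953 0.1215 0.2162] rpy [-3.141  0.7   -2.992] F [ 1.2 -0.  -1. ] w 0.0214
(np.float64(-3.75), np.float64(-25.5), np.float64(2.5)) [0.005, -0.0, -0.01, 0.0, 0.055, 0.001]
(np.float64(-5.5), np.float64(-25.0), np.float64(5.0)) [0.011, -0.0, -0.02, 0.0, 0.111, 0.001]
(np.float64(-7.25), np.float64(-24.5), np.float64(7.5)) [0.017, -0.0, -0.03, 0.0, 0.166, 0.001]
(np.float64(-9.0), np.float64(-24.0), np.float64(10.0)) [0.022, -0.0, -0.04, 0.0, 0.222, 0.001]
(np.float64(-10.25), np.float64(-22.75), np.float64(11.5)) [0.023, -0.0, -0.052, 0.0, 0.255, 0.001]
(np.float64(-11.5), np.float64(-21.5), np.float64(13.0)) [0.023, -0.0, -0.063, 0.0, 0.289, 0.001]
(np.float64(-12.75), np.float64(-20.25), np.float64(14.5)) [0.024, -0.0, -0.075, 0.0, 0.322, 0.001]
(np.float64(-14.0), np.float64(-19.0), np.float64(16.0)) [0.024, -0.0, -0.086, 0.0, 0.355, 0.001]
```

View pics/w7o.png

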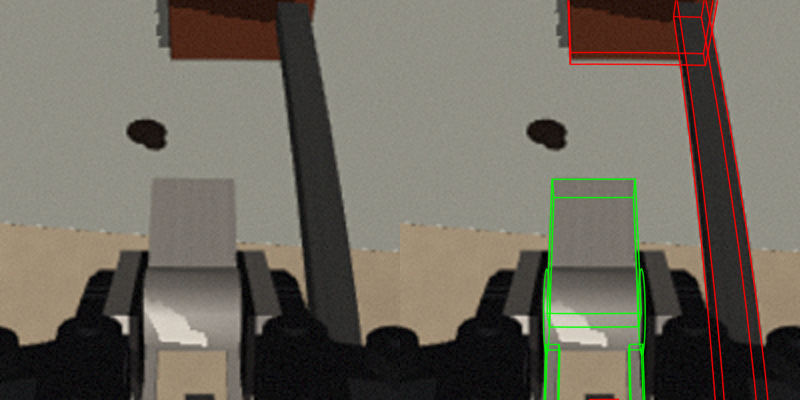

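View pics/s7.png

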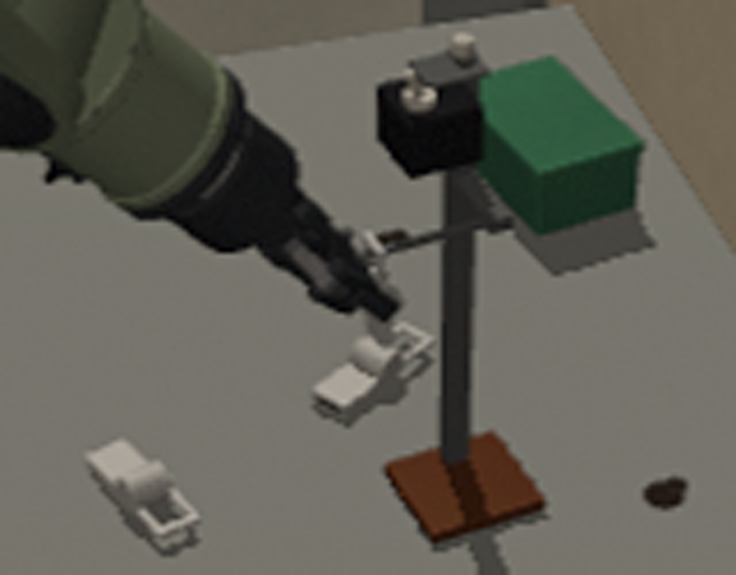

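Call:
{"fn": "arm_command", "kwargs": {
  "deltas": [
    [-1,0.003,0,-0.005,0,0.028,0],
    [-1,0.005,0,-0.01,0,0.055,0],
    [-1,0.008,0,-0.015,0,0.083,0],
    [-1,0.011,0,-0.02,0,0.111,0],
    [-1,0.014,0,-0.025,0,0.138,0],
    [-1,0.017,0,-0.03,0,0.166,0],
    [-1,0.022,0,-0.04,0,0.222,0],
    [-1,0.022,0,-0.04,0,0.222,0]
  ]
}}

```text
clock: 11.35
position: [0.5896, 0.1201, 0.2188]
tool_rot: [3.141, 0.526, -2.994]
force: [-0.6, -0.6, -0.3]
grip_width: 0.0216
```

```bash
python3 -c "
from rows import *
show(); rows([WAY[1]]);rows(way(2,4,4))
"
```

```text
t 11.35 q [-0.1   0.36 -0.31  2.11  0.94  0.27  0.49] p [0.5896 0.1201 0.2188] rpy [ 3.141  0.526 -2.994] F [-0.6 -0.6 -0.3] w 0.0216
(-9, -24, 10) [0.004, 0.003, -0.001, 0.0, 0.001, -0.002]
(np.float64(-10.25), np.float64(-22.75), np.float64(11.5)) [0.006, 0.003, -0.012, 0.0, 0.034, -0.002]
(np.float64(-11.5), np.float64(-21.5), np.float64(13.0)) [0.009, 0.003, -0.023, 0.0, 0.067, -0.002]
(np.float64(-12.75), np.float64(-20.25), np.float64(14.5)) [0.011, 0.003, -0.035, 0.0, 0.101, -0.002]
(np.float64(-14.0), np.float64(-19.0), np.float64(16.0)) [0.014, 0.003, -0.046, 0.0, 0.134, -0.002]
(np.float64(-15.5), np.float64(-17.5), np.float64(19.5)) [0.016, 0.003, -0.06, 0.0, 0.212, -0.002]
(np.float64(-17.0), np.float64(-16.0), np.float64(23.0)) [0.019, 0.003, -0.073, 0.0, 0.29, -0.002]
(np.float64(-18.5), np.float64(-14.5), np.float64(26.5)) [0.021, 0.003, -0.086, 0.0, 0.367, -0.002]
(np.float64(-20.0), np.float64(-13.0), np.float64(30.0)) [0.024, 0.003, -0.1, 0.0, 0.445, -0.002]
```

Call:
{"fn": "arm_command", "kwargs": {
  "deltas": [
    [-1,0.006,0.002,-0.012,0,0.034,0],
    [-1,0.009,0.003,-0.023,0,0.067,0],
    [-1,0.011,0.003,-0.035,0,0.101,-0.002],
    [-1,0.014,0.003,-0.046,0,0.134,-0.002],
    [-1,0.016,0.003,-0.06,0,0.212,-0.002],
    [-1,0.019,0.003,-0.073,0,0.29,-0.002],
    [-1,0.021,0.003,-0.086,0,0.367,-0.002],
    [-1,0.021,0.003,-0.086,0,0.367,-0.002]
  ]
}}

```text
clock: 12.35
position: [0.5809, 0.1188, 0.2278]
tool_rot: [-3.139, 0.239, -2.992]
force: [-0.9, 0.2, -0.6]
grip_width: 0.0211
```

```bash
python3 -c "
from rows import *
show(); rows([(-18.5,-14.5,26.5),WAY[3]]);rows(way(4,7,2))
from workcell import cams
c=cams.get_calibration('wrist'); im=cams.grab_frame('wrist'); cv2.imwrite('pics/w8.png',im)
im=cams.grab_frame('side'); a=cv2.resize(im[90:215,300:400],None,fx=4,fy=4,interpolation=cv2.INTER_CUBIC)
w=cv2.imread('pics/w8.png')[110:235+75,220:420]; cv2.imwrite('pics/s8.png',np.hstack([a,cv2.resize(w,(400,500))[:, :]]))
"
```

```text
t 12.35 q [ 0.14  0.45 -0.61  1.88  0.5   0.7   0.97] p [0.5809 0.1188 0.2278] rpy [-3.139  0.239 -2.992] F [-0.9  0.2 -0.6] w 0.0211
(-18.5, -14.5, 26.5) [0.002, 0.003, -0.005, -0.004, 0.002, 0.0]
(-20, -13, 30) [0.008, 0.003, -0.017, -0.004, 0.08, 0.0]
(np.float64(-22.0), np.float64(-10.5), np.float64(35.0)) [0.016, 0.003, -0.036, -0.004, 0.191, -0.0]
(np.float64(-24.0), np.float64(-8.0), np.float64(40.0)) [0.023, 0.003, -0.055, -0.004, 0.302, -0.0]
(np.float64(-24.5), np.float64(-5.5), np.float64(40.0)) [0.022, 0.003, -0.072, -0.004, 0.302, -0.0]
(np.float64(-25.0), np.float64(-3.0), np.float64(40.0)) [0.021, 0.003, -0.089, -0.004, 0.302, -0.0]
(np.float64(-27.5), np.float64(-0.5), np.float64(40.0)) [0.034, 0.003, -0.109, -0.004, 0.302, -0.0]
(np.float64(-30.0), np.float64(2.0), np.float64(40.0)) [0.046, 0.003, -0.129, -0.004, 0.302, -0.0]
```

View pics/s8.png

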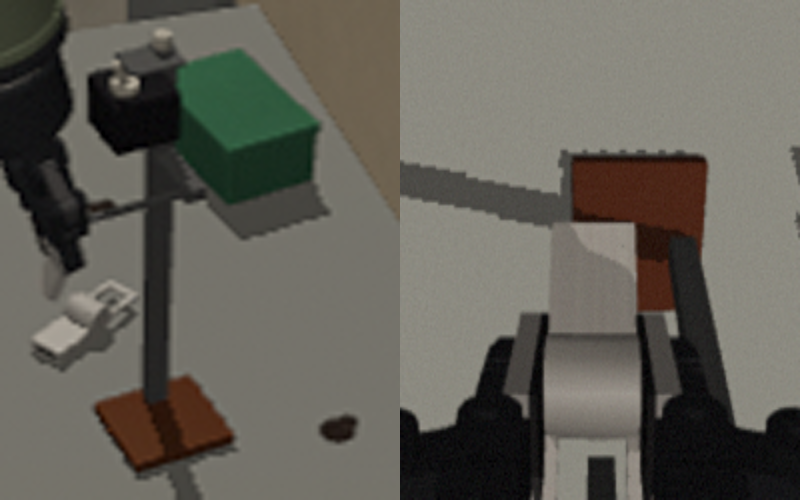

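The hook tip shows inside the bail at about (600,470), centred to a pixel or two, and the force is near zero. Continuing.

Call:
{"fn": "arm_command", "kwargs": {
  "deltas": [
    [-1,0.008,0.002,-0.017,-0.002,0.08,0],
    [-1,0.016,0.003,-0.036,-0.004,0.191,0],
    [-1,0.023,0.003,-0.055,-0.004,0.302,0],
    [-1,0.022,0.003,-0.072,-0.004,0.302,0],
    [-1,0.021,0.003,-0.089,-0.004,0.302,0],
    [-1,0.021,0.003,-0.089,-0.004,0.302,0]
  ]
}}

```text
clock: 13.2
position: [0.5735, 0.119, 0.2407]
tool_rot: [3.14, 0.002, -2.99]
force: [-0.1, 0.4, -0.7]
grip_width: 0.0212
```

```bash
python3 -c "
from rows import *
show(); rows([(-25,-3,40),(-27.5,-.5,40),(-30,2,40),(-33,3.5,40),(-36,5,40),(-51,5.5,40),(-66,6,40),(-85,15,40)])
from workcell import cams
c=cams.get_calibration('wrist'); im=cams.grab_frame('wrist'); cv2.imwrite('pics/w9.png',im[100:400,160:480])
"
```

```text
t 13.2 q [ 0.15  0.53 -0.65  1.69  0.37  1.04  1.1 ] p [0.5735 0.119  0.2407] rpy [ 3.14e+00  2.00e-03 -2.99e+00] F [-0.1  0.4 -0.7] w 0.0212
(-25, -3, 40) [-0.007, -0.005, 0.004, 0.002, -0.0, 0.003]
(-27.5, -0.5, 40) [0.01, -0.005, -0.012, 0.002, -0.0, 0.003]
(-30, 2, 40) [0.026, -0.005, -0.029, 0.002, -0.0, 0.003]
(-33, 3.5, 40) [0.046, -0.005, -0.039, 0.002, -0.0, 0.003]
(-36, 5, 40) [0.066, -0.005, -0.049, 0.002, -0.0, 0.003]
(-51, 5.5, 40) [0.166, -0.005, -0.053, 0.002, -0.0, 0.003]
(-66, 6, 40) [0.266, -0.005, -0.056, 0.002, -0.0, 0.003]
(-85, 15, 40) [0.393, -0.004, -0.116, 0.002, -0.0, 0.003]
```

View pics/w9.png

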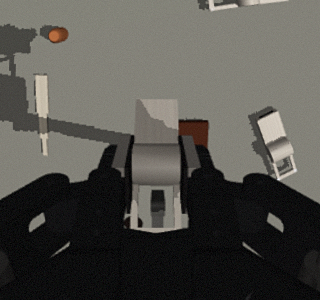

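Call:
{"fn": "arm_command", "kwargs": {
  "deltas": [
    [-1,0.01,-0.003,-0.012,0,0,0],
    [-1,0.026,-0.005,-0.029,0,0,0],
    [-1,0.046,-0.005,-0.039,0,0,0],
    [-1,0.066,-0.005,-0.049,0,0,0]
  ]
}}

```text
clock: 13.75
position: [0.5638, 0.1168, 0.2479]
tool_rot: [3.139, 0.0, -2.99]
force: [-0.7, -0.1, -0.2]
grip_width: 0.0216
```

```bash
python3 -c "
from rows import *
show(); rows([(-36,5,40),(-51,5.5,40),(-66,6,40),(-95,12,40)])
"
```

```text
t 13.75 q [ 0.16  0.51 -0.66  1.71  0.35  1.04  1.1 ] p [0.5638 0.1168 0.2479] rpy [ 3.139  0.    -2.99 ] F [-0.7 -0.1 -0.2] w 0.0216
(-36, 5, 40) [0.001, -0.001, -0.001, 0.003, -0.002, 0.003]
(-51, 5.5, 40) [0.101, -0.0, -0.004, 0.003, -0.002, 0.003]
(-66, 6, 40) [0.201, -0.0, -0.007, 0.003, -0.002, 0.003]
(-95, 12, 40) [0.394, 0.0, -0.047, 0.003, -0.002, 0.003]
```

Call:
{"fn": "arm_command", "kwargs": {
  "deltas": [
    [-1,0.05,0,-0.002,0,0,0],
    [-1,0.1,0,-0.004,0,0,0],
    [-1,0.2,0,-0.007,0,0,0],
    [-1,0.3,0,-0.03,0,0,0],
    [-1,0.4,0,-0.05,0,0,0],
    [-1,0.5,0,-0.2,0,0,0],
    [-1,0.5,0,-0.2,0,0,0]
  ]
}}

```text
clock: 14.62
position: [0.4895, 0.1055, 0.2792]
tool_rot: [3.14, 0.003, -2.99]
force: [0.4, -0.3, -1.0]
grip_width: 0.0214
```

```bash
python3 -c "
from plan import *
from workcell import cams
s=show()
c=cams.get_calibration('wrist'); im=cams.grab_frame('wrist'); cv2.imwrite('pics/w10.png',im); np.save('w10.npy',c,allow_pickle=True)
im=cams.grab_frame('side'); cv2.imwrite('pics/s10.png',im)
im=cams.grab_frame('scene'); cv2.imwrite('pics/c10.png',im)
for n,x,R in path(.7)[-3:]: print(n,np.round(x,4),delta(x,R))
"
```

```text
t 14.62 q [ 0.23  0.36 -0.71  1.86  0.27  1.02  1.13] p [0.4895 0.1055 0.2792] rpy [ 3.14e+00  3.00e-03 -2.99e+00] F [ 0.4 -0.3 -1. ] w 0.0214
ch130 [ 0.5719 -0.2043  0.2232] [-0.23  -2.123  0.357 -0.013  0.219  0.189]
ch60 [ 0.5966 -0.2042  0.1565] [-0.393 -2.149  0.801 -0.033  0.485  0.187]
ch10 [ 0.6112 -0.2042  0.1076] [-0.489 -2.164  1.127 -0.033  0.485  0.187]
```

View pics/w10.png

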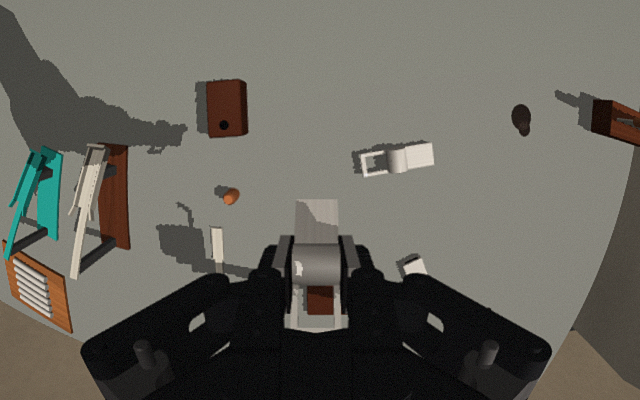

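View pics/s10.png

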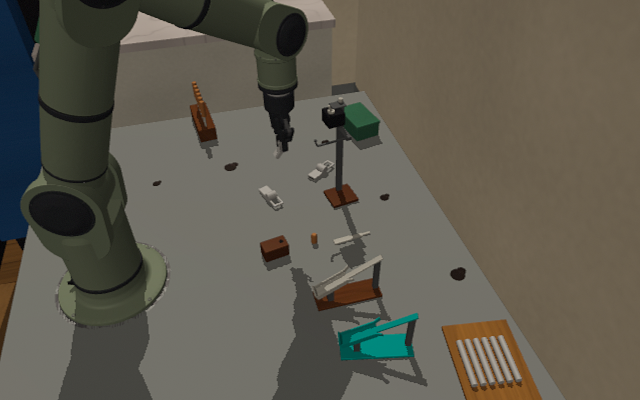

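Off the hook. The chute is at (85,200) in the wrist view. I'll carry the whistle across at height.

Call:
{"fn": "arm_command", "kwargs": {
  "deltas": [
    [-1,0,-0.15,0,0,0,0],
    [-1,-0.05,-0.4,0,0,0.05,0.05],
    [-1,-0.1,-0.7,0,0,0.1,0.1],
    [-1,-0.12,-0.95,0,0,0.15,0.15],
    [-1,-0.15,-1,0,-0.01,0.2,0.19],
    [-1,-0.15,-1,0,-0.01,0.2,0.19]
  ]
}}

```text
clock: 15.52
position: [0.5351, -0.0398, 0.2761]
tool_rot: [-3.141, -0.159, -3.141]
force: [-0.0, 0.2, 0.2]
grip_width: 0.0214
```

```bash
python3 -c "
from plan import *
s=show()
for n,x,R in path(.7)[-3:]: print(n,np.round(x,4),delta(x,R))
"
```

```text
t 15.53 q [ 0.39  0.49 -0.61  1.66  0.26  1.24  1.29] p [ 0.5351 -0.0398  0.2761] rpy [-3.141 -0.159 -3.141] F [-0.   0.2  0.2] w 0.0214
ch130 [ 0.5719 -0.2043  0.2232] [-2.970e-01 -1.097e+00  3.110e-01 -1.000e-03  1.700e-02 -2.000e-03]
ch60 [ 0.5966 -0.2042  0.1565] [-0.53  -1.096  0.724 -0.     0.284 -0.002]
ch10 [ 0.6112 -0.2042  0.1076] [-0.678 -1.096  1.03  -0.     0.284 -0.002]
```

Call:
{"fn": "arm_command", "kwargs": {
  "deltas": [
    [-1,-0.05,-0.2,0,0,0.05,0],
    [-1,-0.1,-0.5,0,0,0.1,0],
    [-1,-0.2,-0.8,0.05,0,0.2,0],
    [-1,-0.3,-1,0.1,0,0.28,0],
    [-1,-0.38,-1,0.2,0,0.284,-0.002],
    [-1,-0.38,-1,0.2,0,0.284,-0.002]
  ]
}}

```text
clock: 16.27
position: [0.5865, -0.1877, 0.2374]
tool_rot: [3.141, -0.382, -3.136]
force: [1.1, 0.9, 0.2]
grip_width: 0.0213
```

```bash
python3 -c "
from plan import *
from workcell import cams
s=show()
for n,x,R in path(.7)[-2:]: print(n,np.round(x,4),delta(x,R))
c=cams.get_calibration('wrist'); im=cams.grab_frame('wrist'); cv2.imwrite('pics/w11.png',im); np.save('w11.npy',c,allow_pickle=True)
c={k:np.array(v) for k,v in c.items()}
im2=im.copy()
draw(im2,c,[place(pc,np.array(x)) for x in chute_lines()],1,np.zeros(2),(0,0,255),True)
Rt_=Rt(s['tool_rot']); Rw=Rt_*tool(0,.7,False).inv(); pw=s['position']-Rt_.apply([0,0,1])*(2-AH)/1000
draw(im2,c,whistle_lines(Rw.as_matrix(),pw),1,np.zeros(2),(0,255,0),True)
cv2.imwrite('pics/w11o.png',cv2.resize(im2[:,100:540],None,fx=1.5,fy=1.5))
cv2.imwrite('pics/w11c.png',cv2.resize(im[:,100:540],None,fx=1.5,fy=1.5))
"
```

```text
t 16.27 q [ 0.45  0.76 -0.5   1.3   0.34  1.55  1.51] p [ 0.5865 -0.1877  0.2374] rpy [ 3.141 -0.382 -3.136] F [1.1 0.9 0.2] w 0.0213
ch60 [ 0.5966 -0.2042  0.1565] [-0.263 -0.111  0.476 -0.001  0.     0.004]
ch10 [ 0.6112 -0.2042  0.1076] [-0.475 -0.111  0.741 -0.001  0.     0.004]
```

View pics/w11o.png

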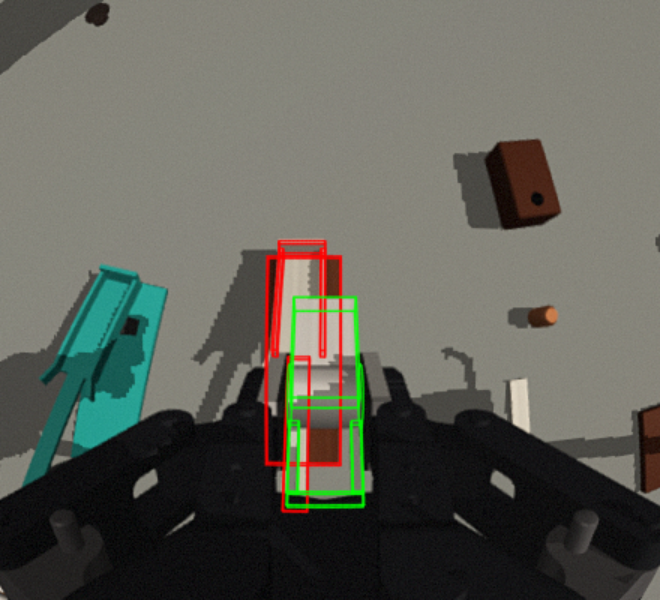

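View pics/w11c.png

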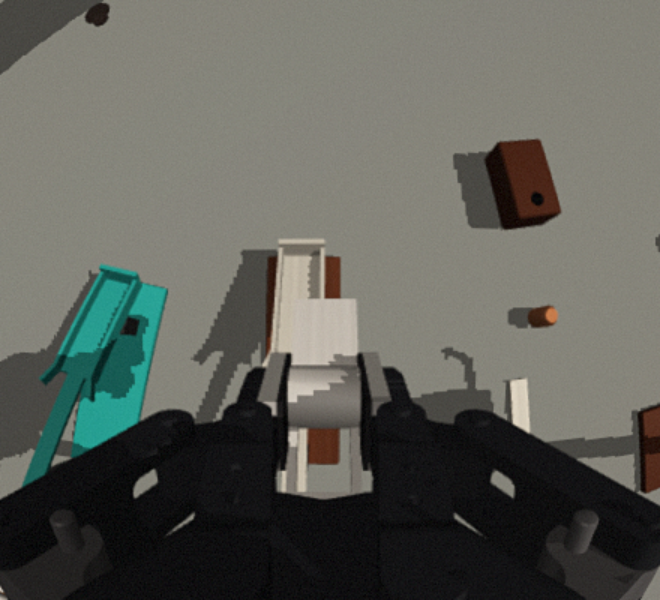

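Both overlays agree to a pixel and nothing has slipped in the hand. Going down towards the loading place.

```bash
cat > ld.py <<'E'
from plan import *
def ld(pts,th0=.7):
    s=show()
    for u,n in pts:
        x,R=tcp_from_whistle(place(pc,sl(u,0,n))[0],pc[2],np.radians(62),th0); print((u,n),delta(x,R,s).tolist())
E
python3 -c "
from ld import *
ld([(138,60),(134,30),(132,15)])"
```

```text
t 16.32 q [ 0.45  0.76 -0.5   1.3   0.34  1.55  1.51] p [ 0.5865 -0.1877  0.2387] rpy [-3.142 -0.381 -3.136] F [-1.1  0.8  0.1] w 0.0213
(138, 60) [-0.257, -0.11, 0.494, -0.001, 0.002, 0.004]
(134, 30) [-0.392, -0.11, 0.644, -0.001, 0.002, 0.004]
(132, 15) [-0.46, -0.11, 0.718, -0.001, 0.002, 0.004]
```

Call:
{"fn": "arm_command", "kwargs": {
  "deltas": [
    [-1,-0.08,-0.06,0.15,0,0,0.004],
    [-1,-0.16,-0.11,0.3,0,0,0.004],
    [-1,-0.257,-0.11,0.49,0,0,0.004],
    [-1,-0.33,-0.11,0.57,0,0,0.004],
    [-1,-0.39,-0.11,0.64,0,0.002,0.004],
    [-1,-0.43,-0.11,0.685,0,0.002,0.004],
    [-1,-0.46,-0.11,0.718,0,0.002,0.004],
    [-1,-0.46,-0.11,0.718,0,0.002,0.004]
  ]
}}

```text
clock: 17.32
position: [0.6109, -0.2058, 0.1134]
tool_rot: [-3.139, -0.382, 3.142]
force: [0.0, -0.2, -0.1]
grip_width: 0.0212
```

```bash
python3 -c "
from ld import *
from workcell import cams
ld([(132,15),(131,12),(130.5,10.5),(130,10),(130,9)])
s=telemetry.observe()
for n in('wrist','side','scene'):
    c=cams.get_calibration(n); im=cams.grab_frame(n); c={k:np.array(v) for k,v in c.items()}; cv2.imwrite(f'pics/{n}12.png',im)
    r={'wrist':(150,110,470,390,2.4),'side':(290,200,430,310,5),'scene':(170,180,310,300,5)}[n]
    v=cv2.resize(im[r[1]:r[3],r[0]:r[2]],None,fx=r[4],fy=r[4],interpolation=cv2.INTER_CUBIC); 
    if n!='wrist': cv2.imwrite(f'pics/{n}12c.png',v)
    fs=n=='wrist'; o=np.array(r[:2])
    draw(v,c,[place(pc,np.array(x)) for x in chute_lines()],r[4],o,(0,0,255),fs)
    Rt_=Rt(s['tool_rot']); Rw=Rt_*tool(0,.7,False).inv(); pw=s['position']-Rt_.apply([0,0,1])*(2-AH)/1000
    draw(v,c,whistle_lines(Rw.as_matrix(),pw),r[4],o,(0,255,0),fs)
    cv2.imwrite(f'pics/{n}12o.png',v[:600,:800])
"
```

```text
t 17.32 q [ 0.44  0.93 -0.47  1.29  0.41  1.4   1.49] p [ 0.6109 -0.2058  0.1134] rpy [-3.139 -0.382  3.142] F [ 0.  -0.2 -0.1] w 0.0212
(132, 15) [0.001, 0.011, 0.003, -0.002, -0.0, -0.003]
(131, 12) [-0.01, 0.011, 0.021, -0.002, -0.0, -0.003]
(130.5, 10.5) [-0.016, 0.011, 0.03, -0.002, -0.0, -0.003]
(130, 10) [-0.016, 0.011, 0.035, -0.002, -0.0, -0.003]
(130, 9) [-0.021, 0.011, 0.039, -0.002, -0.0, -0.003]
```

View pics/wrist12o.png

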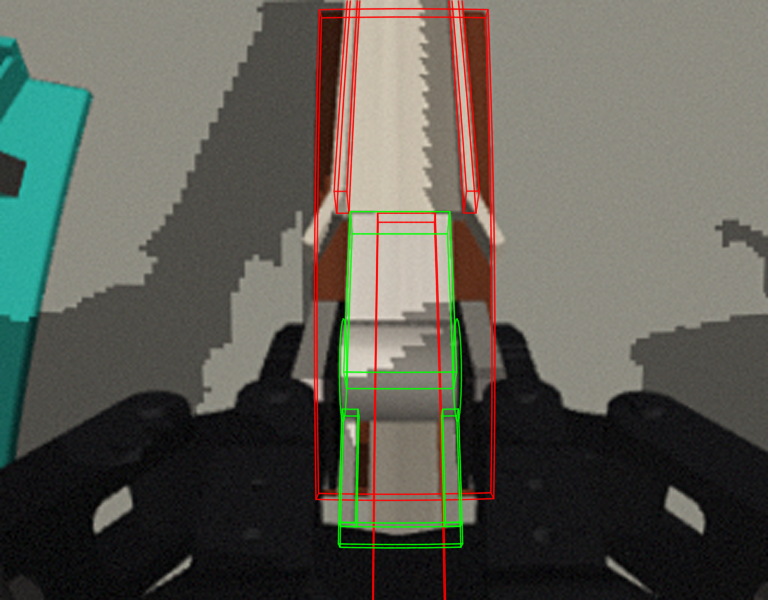

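View pics/side12o.png

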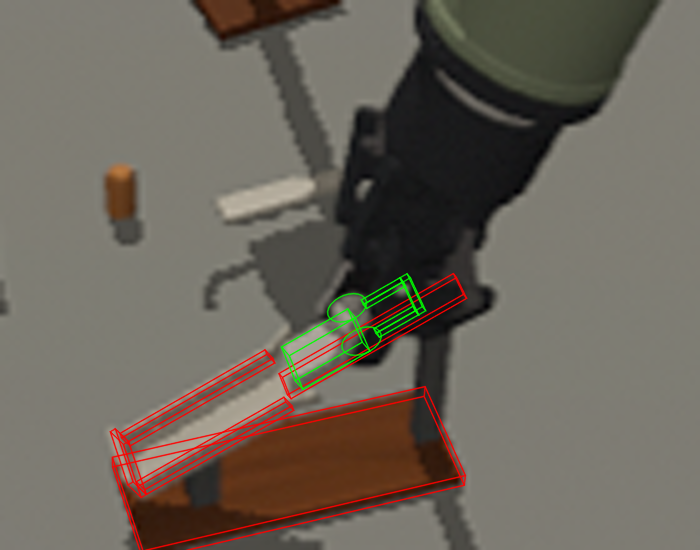

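View pics/side12c.png

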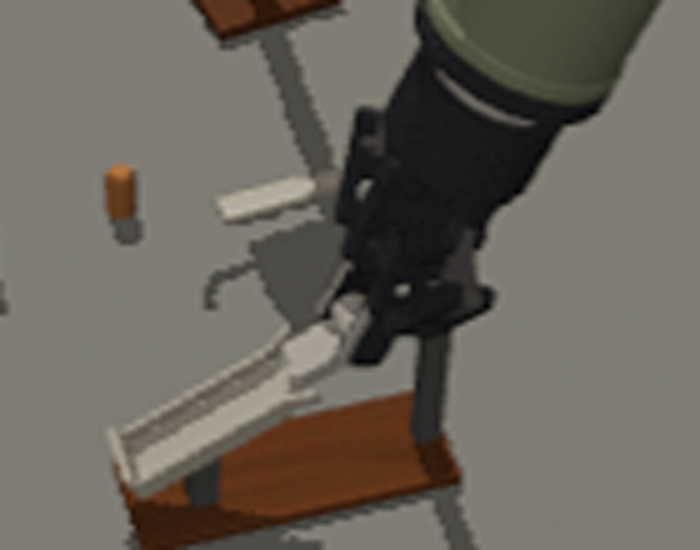

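Aligned apart from the 1.6 mm sideways offset, which the next rows take out. Lowering to contact.

Call:
{"fn": "arm_command", "kwargs": {
  "deltas": [
    [-1,-0.005,0.006,0.01,-0.002,0,-0.003],
    [-1,-0.01,0.011,0.021,-0.002,0,-0.003],
    [-1,-0.016,0.011,0.03,-0.002,0,-0.003],
    [-1,-0.016,0.011,0.03,-0.002,0,-0.003]
  ]
}}

```text
clock: 17.98
position: [0.6112, -0.2041, 0.1087]
tool_rot: [3.141, -0.383, -3.139]
force: [-2.5, 0.6, 5.7]
grip_width: 0.0214
```

```bash
python3 -c "
from ld import *
ld([(130.5,10.5),(130,10),(130,9.5),(130,9),(130,8)])"
```

```text
t 17.98 q [ 0.44  0.94 -0.47  1.29  0.41  1.39  1.49] p [ 0.6112 -0.2041  0.1087] rpy [ 3.141 -0.383 -3.139] F [-2.5  0.6  5.7] w 0.0214
(130.5, 10.5) [-0.002, -0.0, 0.002, 0.0, -0.001, -0.001]
(130, 10) [-0.003, -0.0, 0.007, 0.0, -0.001, -0.001]
(130, 9.5) [-0.005, -0.0, 0.009, 0.0, -0.001, -0.001]
(130, 9) [-0.008, -0.0, 0.011, 0.0, -0.001, -0.001]
(130, 8) [-0.013, -0.0, 0.015, 0.0, -0.001, -0.001]
```

Contact of about 6 N along the floor normal, so the whistle is seated. Releasing.

Call:
{"fn": "arm_command", "kwargs": {
  "deltas": [
    [-0.3,0,0,0,0,0,0],
    [0.1,0,0,0,0,0,0],
    [0.3,0,0,0,0,0,0],
    [0.3,0,0,0,0,0,0],
    [0.3,0,0,0,0,0,0],
    [0.3,0,0,0,0,0,0]
  ]
}}

```text
clock: 18.73
position: [0.6113, -0.2042, 0.1084]
tool_rot: [3.141, -0.382, -3.139]
force: [-0.0, 0.3, 0.3]
grip_width: 0.0553
```

```bash
cat > chk.py <<'E'
from ld import *
from workcell import cams
import sys
t=sys.argv[1]; s=show()
Rw=Ro.from_euler('z',pc[2]).as_matrix()@np.c_[-N,[0,1,0],U]; pw=place(pc,sl(38,0,10))[0]
out=[]
for n,r in(('wrist',(190,0,390,300,2)),('side',(300,220,400,320,6))):
    c=cams.get_calibration(n); im=cams.grab_frame(n); c={k:np.array(v) for k,v in c.items()}; cv2.imwrite(f'pics/{n}{t}.png',im)
    v=cv2.resize(im[r[1]:r[3],r[0]:r[2]],None,fx=r[4],fy=r[4],interpolation=cv2.INTER_CUBIC); w=v.copy(); fs=n=='wrist'
    draw(w,c,whistle_lines(Rw,pw),r[4],np.array(r[:2]),(0,255,0),fs)
    h=np.hstack([v,w]); f=min(1,800/h.shape[1]); cv2.imwrite(f'pics/{n}{t}o.png',cv2.resize(h,None,fx=f,fy=f))
E
python3 chk.py 13
```

```text
t 18.73 q [ 0.44  0.94 -0.47  1.29  0.41  1.39  1.49] p [ 0.6113 -0.2042  0.1084] rpy [ 3.141 -0.382 -3.139] F [-0.   0.3  0.3] w 0.0553
```

View pics/wrist13o.png

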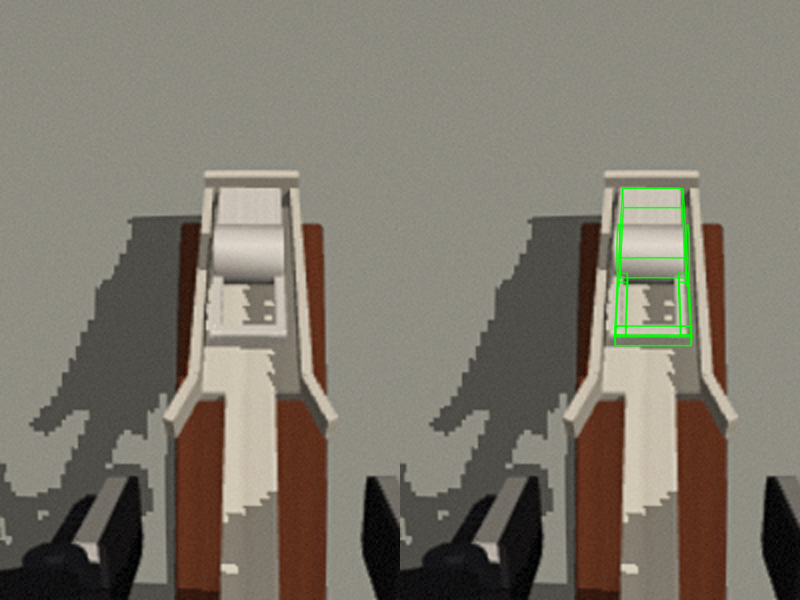

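View pics/side13o.png

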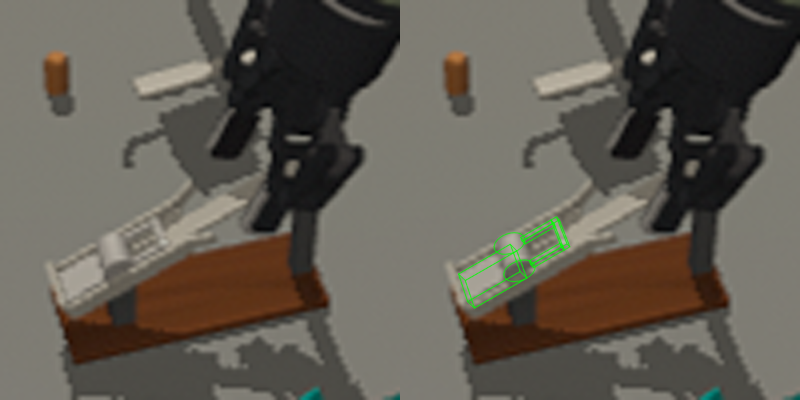

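It slid home. The wrist view shows the mouth end against the stop at row 188, belly up. Withdrawing along the tool axis.

Call:
{"fn": "arm_command", "kwargs": {
  "deltas": [
    [0.3,0,0,-0.1,0,0,0],
    [0.3,0,0,-0.3,0,0,0],
    [0.3,0.1,0,-0.6,0,0,0],
    [0.3,0.2,0,-0.9,0,0,0],
    [0.3,0.3,0,-1,0,0,0],
    [0.3,0.3,0,-1,0,0,0],
    [0.3,0.3,0,-1,0,0,0]
  ]
}}

```text
clock: 19.7
position: [0.6251, -0.2043, 0.2634]
tool_rot: [3.141, -0.383, -3.139]
force: [0.5, 0.8, -0.3]
grip_width: 0.0554
```

```bash
python3 chk.py 14; python3 -c "
from workcell import cams; import cv2
cv2.imwrite('pics/c14.png',cams.grab_frame('scene'))"
```

```text
t 19.7 q [ 0.43  0.81 -0.48  1.13  0.35  1.66  1.55] p [ 0.6251 -0.2043  0.2634] rpy [ 3.141 -0.383 -3.139] F [ 0.5  0.8 -0.3] w 0.0554
```

View pics/wrist14o.png

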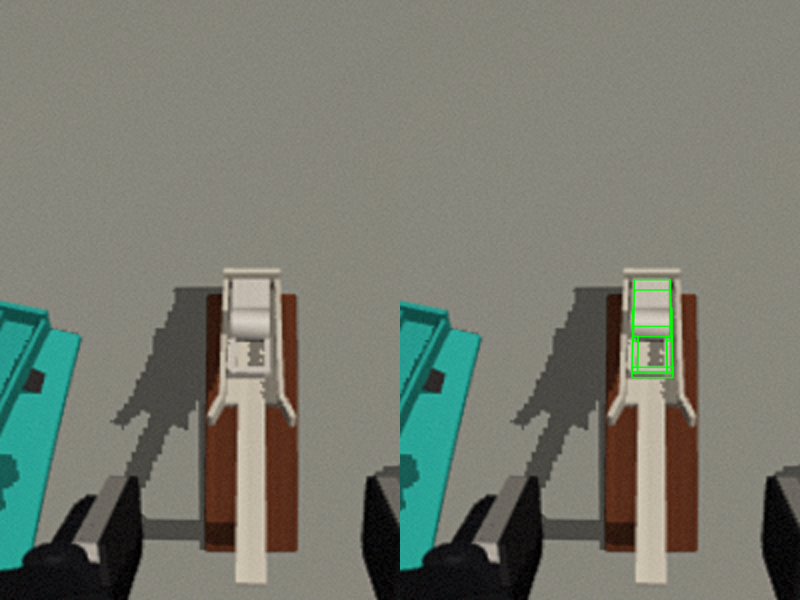

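View pics/side14.png

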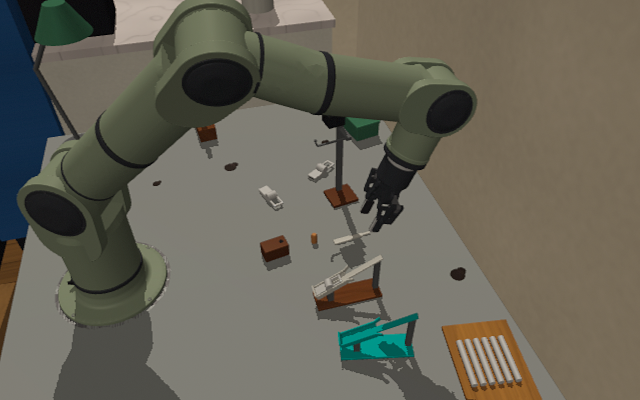

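The whistle lies home to within about 1 px of the model, the gripper is clear, and the anvil (274,248), plug (314,238) and gauge (352,239) are where they began. Handing in.

```bash
python3 -c "
from workcell import job
print(job.job_done())"
```

```text
the job is handed in; nothing more can be done
None
```

I took the whistle off the hook along the clear path with no forcing. Wrist force peaked at about 6 N, once while closing the grip and once when the whistle touched the chute. I then laid it belly up on the steel chute with the mouthpiece down the slope and let go. It slid to the lower stop by itself, and I withdrew the gripper.

**Last checks, at about 20 s on the clock:**
- **Whistle:** in the wrist picture it lies on the home-pose outline to about 1 px (1–2 mm), with the mouthpiece against the stop. It sits a hair to one side between the walls.
- **Gripper:** open and clear, with outside force near zero.
- **Bystanders:** the iron block, plug and gauge look unmoved in the side view. I judged this by eye, not by measurement.
- **Disagreement:** the hook itself sat about 1 mm off my fitted model of the stand. That was within the path's 4 mm clearance, and I felt no contact with it.
- **Verdict:** handing in reported none, so these checks are all I have to go on.

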